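# Lock the air filter and clip its retaining pins

## Task

Close up the compressed-air filter: first turn its black lock collar by the lug until the white line meets the red locked mark on the housing. Then fit every orange R-clip on the bench to a pin of its own (any pin will do): push its straight leg through the cross hole until the bow has sprung over the pin and the clip sits fully home. Leave the collar on its mark and the other things on the bench where they are.

Things in the scene. Friction and masses are not known exactly. Their poses are not given: they have to be found in the camera images.
- filter: Fixed air filter on a blue plate (275 wide, top 12 mm up). Origin on the bench; z up, x from the pins to the housing (away from the robot), y along the pins. Aluminium housing, top 59 mm up, axis at x 45, y 0 mm; collar 94 mm across; a brass stub either side. Four steel pins, 22 mm thick, 64 mm high, at x -45 mm, y -111, -37, 37, 111 mm.
- collar (a joint): Angle of the black lock collar about the housing's upright axis, growing counter-clockwise seen from above; starts at 0 to 0.45. Locked mark: 1.30, where the white line on the lug points along the red line on the housing's top. End stop 1.50. Stays where left (friction 0.12 N m). In the filter's frame the lug points (value - 0.70) rad from +x towards +y.
- collar_lug (a point): Where to pinch the collar's lug, 52 mm from the collar's axis and 72 mm above the bench: an upright black fin 28 mm long (radially) and 12 mm thick, its top 14 mm above this point, the housing's top 13 mm below it. x points radially outward, y across the 12 mm. White line on its top.
- hole0 (a point): Centre of the cross hole in pin 0 (counted from filter y = -111 mm), on the pin's axis, 46 mm above the bench. The hole runs right through the 22 mm pin along the filter's x axis (also this point's x); 9 mm wide, 8 mm high.
- hole1 (a point): Centre of the cross hole in pin 1 (counted from filter y = -111 mm), on the pin's axis, 46 mm above the bench. The hole runs right through the 22 mm pin along the filter's x axis (also this point's x); 9 mm wide, 8 mm high.
- hole2 (a point): Centre of the cross hole in pin 2 (counted from filter y = -111 mm), on the pin's axis, 46 mm above the bench. The hole runs right through the 22 mm pin along the filter's x axis (also this point's x); 9 mm wide, 8 mm high.
- hole3 (a point): Centre of the cross hole in pin 3 (counted from filter y = -111 mm), on the pin's axis, 46 mm above the bench. The hole runs right through the 22 mm pin along the filter's x axis (also this point's x); 9 mm wide, 8 mm high.
- clip0_grip (a point): R-clip 0 (may be absent): centre of its orange grip, 24 long x 16 wide x 22 mm high; it lies flat, this point 11 mm up. x along the straight leg to its tip, y to the bow's side, z up. The leg, 5 mm wire, lies 8 mm below this point at y 0; its tip is 64 mm ahead. All clips alike, about 45 g.
- clip0_seat (a point): Point on the leg of R-clip 0 that is on the pin's axis when home: 32 mm ahead of the grip's centre, 8 mm below it, same axes. The bow's belly is centred on it. Released, the clip droops a little in its hole and rolls up to 0.6 rad about its leg.
- clip0_bow (a joint): Spread of the sprung bow (4 mm wire) of R-clip 0, rad: 0 at rest, about 0.15 as its throat (12 mm ahead of the seat point) rides over a pin, back to 0 when home. Pushing it on takes some 5 to 15 N along the leg, pulling it off about the same. The leg is well into the hole before the bow meets the pin.
- clip1_grip (a point): R-clip 1 (may be absent): centre of its orange grip, 24 long x 16 wide x 22 mm high; it lies flat, this point 11 mm up. x along the straight leg to its tip, y to the bow's side, z up. The leg, 5 mm wire, lies 8 mm below this point at y 0; its tip is 64 mm ahead. All clips alike, about 45 g.
- clip1_seat (a point): Point on the leg of R-clip 1 that is on the pin's axis when home: 32 mm ahead of the grip's centre, 8 mm below it, same axes. The bow's belly is centred on it. Released, the clip droops a little in its hole and rolls up to 0.6 rad about its leg.
- clip1_bow (a joint): Spread of the sprung bow (4 mm wire) of R-clip 1, rad: 0 at rest, about 0.15 as its throat (12 mm ahead of the seat point) rides over a pin, back to 0 when home. Pushing it on takes some 5 to 15 N along the leg, pulling it off about the same. The leg is well into the hole before the bow meets the pin.
- clip2_grip (a point): R-clip 2 (may be absent): centre of its orange grip, 24 long x 16 wide x 22 mm high; it lies flat, this point 11 mm up. x along the straight leg to its tip, y to the bow's side, z up. The leg, 5 mm wire, lies 8 mm below this point at y 0; its tip is 64 mm ahead. All clips alike, about 45 g.
- clip2_seat (a point): Point on the leg of R-clip 2 that is on the pin's axis when home: 32 mm ahead of the grip's centre, 8 mm below it, same axes. The bow's belly is centred on it. Released, the clip droops a little in its hole and rolls up to 0.6 rad about its leg.
- clip2_bow (a joint): Spread of the sprung bow (4 mm wire) of R-clip 2, rad: 0 at rest, about 0.15 as its throat (12 mm ahead of the seat point) rides over a pin, back to 0 when home. Pushing it on takes some 5 to 15 N along the leg, pulling it off about the same. The leg is well into the hole before the bow meets the pin.
- clip3_grip (a point): R-clip 3 (may be absent): centre of its orange grip, 24 long x 16 wide x 22 mm high; it lies flat, this point 11 mm up. x along the straight leg to its tip, y to the bow's side, z up. The leg, 5 mm wire, lies 8 mm below this point at y 0; its tip is 64 mm ahead. All clips alike, about 45 g.
- clip3_seat (a point): Point on the leg of R-clip 3 that is on the pin's axis when home: 32 mm ahead of the grip's centre, 8 mm below it, same axes. The bow's belly is centred on it. Released, the clip droops a little in its hole and rolls up to 0.6 rad about its leg.
- clip3_bow (a joint): Spread of the sprung bow (4 mm wire) of R-clip 3, rad: 0 at rest, about 0.15 as its throat (12 mm ahead of the seat point) rides over a pin, back to 0 when home. Pushing it on takes some 5 to 15 N along the leg, pulling it off about the same. The leg is well into the hole before the bow meets the pin.
- spanner: Bystander to leave alone: combination spanner, 184 mm long; lies loose on the bench, origin at the centre of its underside.
- tape: Bystander to leave alone: roll of masking tape, 82 mm across, 24 mm high; lies loose on the bench, origin at the centre of its underside.
- sander: Bystander to leave alone: cork sanding block, 68 x 110 x 30 mm; lies loose on the bench, origin at the centre of its underside.

How it is judged:
By the outcome, as a careful person would: the job done as asked, in the order asked, and still so for the second after the job is handed in, with the robot touching nothing.
Of clip0, clip1, clip2, clip3 only 3 to 4 are there at a start; the rules pass over those that are not, and their reading is None.
At some moment in a run one of clip0, clip1, clip2, clip3 may be knocked a few centimetres aside while the robot is not near it.
It also fails if it takes over 210 s, if anything falls off the work surface, if the arm or the gripper's body presses on something with over 40 N, if the wrist force passes 120 N, or if a joint passes its speed limit or range.

## Robot

A 6-joint arm with a two-finger parallel gripper is mounted at the origin on the work surface; the furniture and walls round the work are solid. World frame = base frame: x ahead of the robot, y to its left, z up, the work surface at z = 0. Lengths are in m, angles in rad, forces in N, time in s.
With the tool pointing down it reaches from about 0.35 to 0.975 m from the base axis. Payload 4.9 kg.
Tool frame: the origin (TCP) lies at the very end of the fingers, on their centre line; the grasp point (between the pads) lies manip.grip_point_offset behind it (manip.grip_point_offset is the distance from the TCP to the grasp point, in m); z points along the fingers, y is the line along which they close (so a half turn about z gives the same grasp; the last joint's range is limited). The gripper opens to 85 mm and grips with 20 to 120 N. Pads are 22 mm wide; open, the fingers measure 114 mm over their backs; the gripper's body (76 mm by 85 mm) begins 54 mm behind the grasp point. The pads swing forward as they close: fully open they stand 13 mm farther back than shut.
Start: joints at [0.991, 0.053, 1.613, -0, 1.476, -0.119], TCP at [0.278, 0.56, 0.231] pointing down, gripper open.
Joint ranges: [-3.01, 3.01], [-1.01, 2.22], [0.06, 2.58], [-1.02, 4.17], [0.09, 2.62], [-3.14, 3.14]. Speed limits (rad/s): [2.57, 2.57, 3.14, 3.14, 3.14, 3.14].

## Interface

Orientations are given as a unit quaternion [w, x, y, z].
In Python, from plant import manip gives the robot as it stands.
- The arm moves only by the shell command python3 -m crank 'ROWS' [OPENING]. ROWS is JSON, a list of rows, each an object of numbers: "x", "y", "z": the shift along the tool's x, y, z in cm; "turn": the turn about the tool's z in rad. In form: [{"x": .., "y": .., "z": .., "turn": ..}, ...]. A call has 1 to 5 rows; each row shifts and turns the commanded pose from where the row before left it, along the tool's axes as they then stand; what a row does not reach is not made up. A row lasts 1/10 s, in which the tool goes at most 50 mm and 8.59 degrees, less where a joint would pass 70% of its speed; a pose out of reach is approached as far as the arm can. A call with a gripper value outside its range is refused whole. OPENING is the opening in per cent of the stroke, from 0 (shut) to 100 (fully open), set as the call begins (- or left out, the last holds). The fingers move at their own pace and stop on an object; the grip force is fixed at half the most. Time passes only in rows, so rows that do not move let the fingers close. It gives the time, the measured TCP pose, the force, the opening and the grip force at its end, in the units of the state.
- manip.state(): the state, without advancing time (a new reading comes with each control period).
- manip.grab_frame(name): name is "scene" or "top"; returns (picture, depth): 480x640x3 uint8, red, green, blue; 480x640 float32, m along the optical axis (not along the pixel's ray), 0 where there is no reading.
- manip.camera_model(name): a dict with "mtx" (3x3 intrinsics, pixels), "k1" (the pictures are not rectified: a ray, as slopes to the right and down, at radius r is drawn at 1 + k1 r^2 times it, then the intrinsics apply), "world_to_cam" (4x4, takes a point from world to camera coordinates). Camera axes: x right, y down, z forward; pixel columns grow to the right and rows downward; lengths in m; the calibration is good to about 2 mm. A picture is of the moment at which its call begins. camera_model takes no time and is no camera call.
- manip.job_done(): hands the job in; it is judged then, once.
The state is a dict: "time": time; "joint_pos": joint angles; "joint_vel": joint speeds; "joint_efforts": joint torques, N m; "tool_pos": TCP position; "tool_rot": TCP orientation; "contact_force": force on the tool from outside, world axes, zero at the start; "ft_torque": the same for the moment, N m; "gripper_width": opening from 0.0 (shut) to 1.0 (fully open); "grasp_force": force on a finger pad.
Only numpy, scipy, OpenCV 4.12 (cv2) and the standard library are available. Lean on these libraries where they do the work, as an engineer would, in place of code of your own. Each camera call takes 0.05 s, during which the arm holds its last target. There are 200 camera calls.

## Working session

There is one attempt and no reset: what is moved stays moved. The work goes in short steps, Python scripts to look and compute and a shell command to move; the robot and the scene stay as the last step left them, time stands still between calls to the robot, and variables do not carry over. Pictures are saved under pics/ and viewed, at most 14 in all, crops included, and the job is handed in when it is done.

```bash
ls; mkdir -p pics; cat > h.py <<'E'
import numpy as np, cv2
from plant import manip
from scipy.spatial.transform import Rotation as R
def grab(n,save=None):
    im,d=manip.grab_frame(n)
    if save: cv2.imwrite('pics/'+save,cv2.cvtColor(im,cv2.COLOR_RGB2BGR))
    return im,d
def rays(n,px):
    m=manip.camera_model(n);K=np.array(m['mtx']);k1=m['k1']
    px=np.atleast_2d(px).astype(float)
    u=cv2.undistortPoints(px[:,None],K,np.array([k1,0,0,0.]))[:,0]
    T=np.linalg.inv(np.array(m['world_to_cam']))
    return T[:3,3],np.c_[u,np.ones(len(u))]@T[:3,:3].T
def onz(n,px,z):
    o,d=rays(n,px);return o+d*((z-o[2])/d[:,2])[:,None]
def deproj(n,px,dep):
    o,d=rays(n,px);return o+d*np.asarray(dep)[:,None]
def proj(n,P):
    m=manip.camera_model(n);W=np.array(m['world_to_cam']);P=np.atleast_2d(P)
    c=P@W[:3,:3].T+W[:3,3];u=c[:,:2]/c[:,2:];u=u*(1+m['k1']*(u**2).sum(1))[:,None]
    K=np.array(m['mtx']);return u@K[:2,:2].T+K[:2,2]
def tool():
    s=manip.state();q=s['tool_rot'];return np.array(s['tool_pos']),R.from_quat([q[1],q[2],q[3],q[0]]).as_matrix()
E
python3 - <<'E'
from h import *
for n in('scene','top'):
    m=manip.camera_model(n);print(n,m)
    grab(n,n+'0.png')
print(manip.state(),manip.grip_point_offset)
E
```

```text
pics
scene {'mtx': array([[483.96083112,   0.        , 311.24403389],
       [  0.        , 483.96083112, 241.25146238],
       [  0.        ,   0.        ,   1.        ]]), 'k1': -0.015878074352331017, 'world_to_cam': array([[-0.62020138,  0.78443075,  0.00431701,  0.39074696],
       [ 0.57370442,  0.45733246, -0.67949265, -0.25844265],
       [-0.53498924, -0.4189456 , -0.73366961,  1.48608473],
       [ 0.        ,  0.        ,  0.        ,  1.        ]])}
top {'mtx': array([[610.49054662,   0.        , 316.63430681],
       [  0.        , 610.49054662, 238.70364783],
       [  0.        ,   0.        ,   1.        ]]), 'k1': -0.06663952570380806, 'world_to_cam': array([[ 0.01582858, -0.99983001,  0.00945534, -0.06810701],
       [-0.99495597, -0.01668685, -0.09891499,  0.561915  ],
       [ 0.09905595, -0.00784197, -0.99505096,  1.14632036],
       [ 0.        ,  0.        ,  0.        ,  1.        ]])}
{'time': 0.1, 'joint_pos': array([ 9.91026239e-01,  5.33027379e-02,  1.61412433e+00,  1.49048384e-05,
        1.47600506e+00, -1.18974210e-01]), 'joint_vel': array([ 0.00085647, -0.00275584, -0.00390868, -0.00037473,  0.00062977,
        0.00192519]), 'joint_efforts': array([ 1.04186790e-04, -3.94909787e+01, -3.71361208e+01, -1.85057797e-04,
        4.00606339e-03,  1.25179108e-05]), 'tool_pos': array([0.27759093, 0.55935721, 0.23019791]), 'tool_rot': array([-3.21804258e-04,  2.28365562e-01,  9.73575022e-01, -8.61636564e-04]), 'contact_force': array([-0.90561813,  0.05480292,  0.49233864]), 'ft_torque': array([-0.0048064 , -0.03605218, -0.00142037]), 'grasp_force': 0.0, 'gripper_width': 1.0021045785913774} 0.0187
```

View pics/scene0.png

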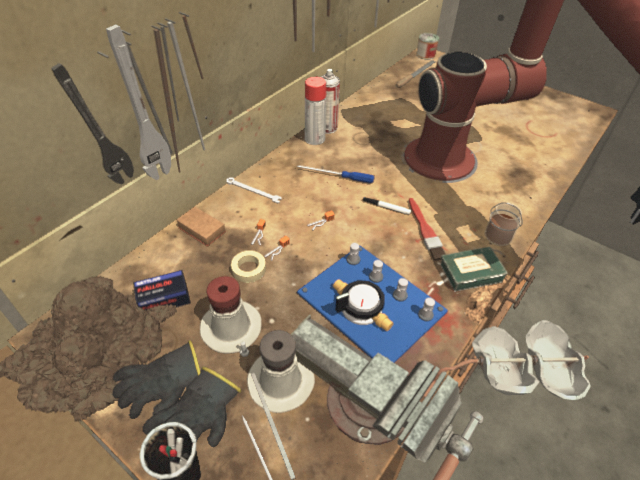

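View pics/top0.png

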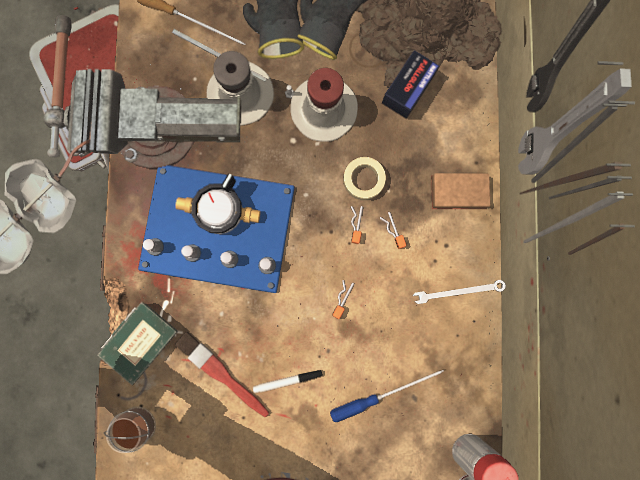

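The top view shows three orange clips (grips at about (357,237), (401,242), (340,312)), the filter at about (215,230) with pins at (152,246) to (268,265), and the lug at about (228,183). I'll measure these now.

```bash
python3 - <<'E'
from h import *
t,dt=grab('top');s,ds=grab('scene')
a=cv2.resize(t[160:330,130:430],None,fx=2.6,fy=2.6,interpolation=cv2.INTER_CUBIC)
cv2.imwrite('pics/topc.png',a[...,::-1])
for n,im,d in(('top',t,dt),('scene',s,ds)):
    hsv=cv2.cvtColor(im,cv2.COLOR_RGB2HSV)
    m=cv2.inRange(hsv,(5,190,150),(14,255,255))
    c,l,st,ce=cv2.connectedComponentsWithStats(m)
    for i in range(1,c):
        if st[i,4]>15:
            print(n,'orange',st[i],ce[i].round(1),onz(n,ce[i],.018).round(4), 'depthpt',deproj(n,ce[i],[np.median(d[l==i])]).round(4))
    b=cv2.inRange(hsv,(100,150,80),(125,255,255));c,l,st,ce=cv2.connectedComponentsWithStats(b)
    i=1+np.argmax(st[1:,4]);mm=(l==i).astype(np.uint8);cn=max(cv2.findContours(mm,0,2)[0],key=cv2.contourArea)
    bx=cv2.boxPoints(cv2.minAreaRect(cn))
    q=cv2.approxPolyDP(cv2.convexHull(cn),12,True)[:,0]
    print('plate',q,onz(n,q,.012).round(4))
E
```

```text
plate [[375 395]
 [333 420]] [[ 0.266  -0.1755  0.012 ]
 [ 0.2178 -0.0958  0.012 ]]
plate [[342 175]
 [372 178]] [[ 0.2669 -0.1732  0.012 ]
 [ 0.2236 -0.0975  0.012 ]]
```

View pics/topc.png

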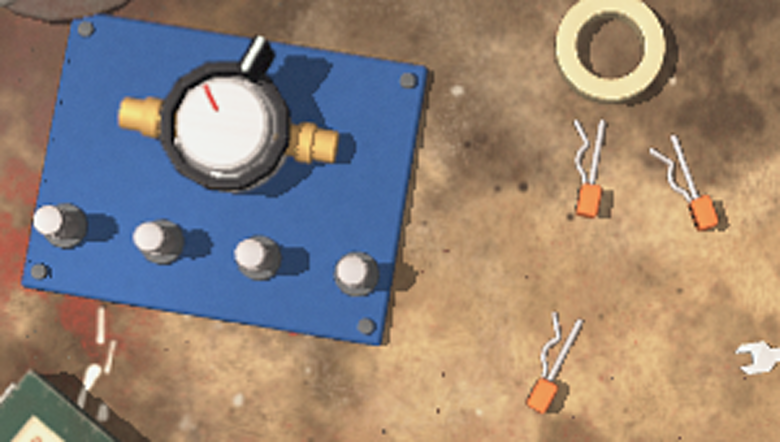

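```bash
python3 - <<'E'
from h import *
t,dt=grab('top');np.savez('f0.npz',t=t,dt=dt,s=grab('scene')[0])
for p in((357,237),(401,242),(340,312),(165,200),(268,265),(210,197)): print(t[p[1],p[0]],cv2.cvtColor(t[p[1]:p[1]+1,p[0]:p[0]+1],cv2.COLOR_RGB2HSV),dt[p[1],p[0]],deproj('top',[p],[dt[p[1],p[0]]]).round(3))
E
```

```text
[238 147  84] [[[ 12 165 238]]] 1.1792775 [[ 0.568 -0.137  0.024]]
[239 152  87] [[[ 13 162 239]]] 1.1811656 [[ 0.56  -0.223  0.022]]
[240 153  88] [[[ 13 162 240]]] 1.1625316 [[ 0.423 -0.106  0.027]]
[ 71 109 166] [[[108 146 166]]] 1.1954862 [[0.636 0.24  0.012]]
[229 218 212] [[[ 11  19 229]]] 1.1315066 [[0.509 0.031 0.065]]
[224  96  89] [[[  2 154 224]]] 1.1493783 [[0.636 0.144 0.059]]
```

```bash
cat >> h.py <<'E'
from scipy.optimize import least_squares
def blobs(mask,amin,amax=1e9):
    c,l,st,ce=cv2.connectedComponentsWithStats(mask)
    return [(ce[i],st[i,4],l==i) for i in range(1,c) if amin<=st[i,4]<=amax]
def tri(p1,p2):
    o1,d1=rays('top',p1);o2,d2=rays('scene',p2);d1=d1[0];d2=d2[0]
    a=np.linalg.lstsq(np.c_[d1,-d2],o2-o1,rcond=None)[0]
    A=o1+d1*a[0];B=o2+d2*a[1];return (A+B)/2,np.linalg.norm(A-B)
E
python3 - <<'E'
from h import *
f=np.load('f0.npz');t,s,dt=f['t'],f['s'],f['dt']
P={}
for n,im in(('top',t),('scene',s)):
    hsv=cv2.cvtColor(im,cv2.COLOR_RGB2HSV)
    o=blobs(cv2.inRange(hsv,(8,135,120),(18,255,255)),15,300)
    P[n]=[]
    for c,a,m in o:
        w=onz(n,c,.015)[0]
        if .35<w[0]<.7 and -.3<w[1]<0: P[n].append(c);print(n,'clip',c.round(1),a,w.round(4))
    # pins
    pb=[]
    for c,a,m in blobs(cv2.inRange(hsv,(0,0,185),(179,60,255)),20,2000):
        w=onz(n,c,.064)[0]
        if .45<w[0]<.72 and 0<w[1]<.3: print(n,'white',c.round(1),a,w.round(4)); pb.append(c)
    b=blobs(cv2.inRange(hsv,(98,110,60),(118,255,255)),3000)
    for c,a,m in b:
        cn=max(cv2.findContours(m.astype(np.uint8),0,2)[0],key=cv2.contourArea)
        q=cv2.approxPolyDP(cv2.convexHull(cn),8,True)[:,0];print('plate',a,q.tolist(),onz(n,q,.012).round(4).tolist())
    r=blobs(cv2.inRange(hsv,(0,90,120),(6,255,255))|cv2.inRange(hsv,(174,90,120),(179,255,255)),5,200)
    for c,a,m in r:
        w=onz(n,c,.059)[0]
        if .6<w[0]<.72 and .08<w[1]<.2:
            v,u=np.nonzero(m);print(n,'red',c,a,w.round(4),np.c_[u,v].min(0),np.c_[u,v].max(0))
for a in P['top']:
    for b in P['scene']:
        p,e=tri(a,b)
        if e<.006:print(p.round(4),e.round(4))
E
```

```text
top clip [356.2 236.8] 104 [ 0.5693 -0.136   0.015 ]
top clip [400.2 241.6] 111 [ 0.5614 -0.222   0.015 ]
top clip [338.2 311.7] 107 [ 0.4237 -0.1028  0.015 ]
top white [226.6 180.1] 32 [0.6676 0.1127 0.064 ]
top white [215.  207.4] 951 [0.6152 0.1328 0.064 ]
top white [147.7 244.1] 93 [0.5439 0.2567 0.064 ]
top white [186.3 250.6] 93 [0.5331 0.1838 0.064 ]
top white [225.3 257. ] 96 [0.5223 0.1107 0.064 ]
top white [264.6 263.5] 92 [0.5115 0.0372 0.064 ]
top white [168.5 285. ] 26 [0.4685 0.2147 0.064 ]
plate 11174 [[158, 168], [293, 186], [275, 292], [139, 269]] [[0.6999, 0.2571, 0.012], [0.668, -0.0109, 0.012], [0.4596, 0.0198, 0.012], [0.4995, 0.2858, 0.012]]
top red [210.625 197.125] 16 [0.6354 0.1426 0.059 ] [208 193] [213 202]
scene clip [329.3 215.1] 85 [ 0.4264 -0.0998  0.015 ]
scene clip [260.6 224. ] 66 [ 0.5652 -0.2202  0.015 ]
scene clip [284.2 240.9] 87 [ 0.5725 -0.1328  0.015 ]
scene white [354.6 245.8] 46 [0.5139 0.0389 0.064 ]
scene white [377.9 263. ] 52 [0.5244 0.1115 0.064 ]
scene white [403.  281.5] 61 [0.535  0.1845 0.064 ]
scene white [439.9 282.5] 22 [0.4865 0.2506 0.064 ]
scene white [362.5 296.4] 618 [0.6251 0.1371 0.064 ]
scene white [429.6 301.2] 64 [0.5459 0.2574 0.064 ]
scene white [364. 321.] 65 [0.6755 0.1752 0.064 ]
plate 5884 [[298, 290], [364, 249], [446, 311], [393, 361], [371, 357]] [[0.6688, -0.0086, 0.012], [0.4671, 0.0394, 0.012], [0.5075, 0.2887, 0.012], [0.6881, 0.2614, 0.012], [0.7086, 0.2206, 0.012]]
scene red [361.55555556 302.11111111] 9 [0.6356 0.1424 0.059 ] [361 299] [362 305]
[ 0.5695 -0.1361  0.0104] 0.0007
[ 0.562  -0.223   0.0107] 0.0008
[ 0.4233 -0.1026  0.011 ] 0.001
```

```bash
cat >> h.py <<'E'
def plan(xyz,yang=None,n=None,dz_last=False):
    """rows from present pose to TCP xyz with tool y (mod pi) at world angle yang"""
    p,M=tool();cur=np.arctan2(M[1,1],M[0,1])
    dw=0 if yang is None else (yang-cur+np.pi/2)%np.pi-np.pi/2
    D=np.asarray(xyz)-p
    n=n or max(1,int(np.ceil(max(np.linalg.norm(D)/.045,abs(dw)/.14))))
    out=[]
    for i in range(n):
        Mi=R.from_euler('z',dw*i/n).as_matrix()@M
        v=Mi.T@D/n*100;out.append('{"x":%.2f,"y":%.2f,"z":%.2f,"turn":%.3f}'%(*v,-dw/n))
    print('tilt',M[:,2].round(4),'yang',round(cur,3),'p',p.round(4),'dw',round(dw,3));print(',\n'.join(out))
PINS=np.array([[.5127,.038],[.5234,.1111],[.534,.1842],[.545,.257]]);YAW=-.1464;AX=np.array([.6178,.1344])
E
python3 - <<'E'
from h import *
f=np.load('f0.npz');t,dt,s=f['t'],f['dt'],f['s']
print('vise',deproj('top',[[235,120],[190,110],[232,60],[325,85]],[dt[120,235],dt[110,190],dt[60,232],dt[85,325]]).round(3))
hsv=cv2.cvtColor(t,cv2.COLOR_RGB2HSV)
for c,a,m in blobs(cv2.inRange(hsv,(0,0,185),(179,60,255)),20,60):
    v,u=np.nonzero(m);d=c-[226.6,180.1]
    if abs(d).max()<3:
        w=onz('top',np.c_[u,v],.086)[:,:2];e=np.linalg.eigh(np.cov(w.T))[1][:,1];g=w.mean(0);print('lug',g,np.arctan2(*(g-AX)[::-1]),np.linalg.norm(g-AX),e)
# triangulate pin tops
for a,b in(((147.7,244.1),(429.6,301.2)),((186.3,250.6),(403,281.5)),((225.3,257),(377.9,263)),((264.6,263.5),(354.6,245.8))): print(tri(a,b))
print(tri((210.6,197.1),(361.55,302.1)))
a=np.arctan2(-.0224,.047)
plan([.667,.113,.16],1.12)
E
```

```text
vise [[ 0.774  0.096  0.1  ]
 [ 0.79   0.179  0.105]
 [ 0.874  0.1    0.137]
 [ 0.838 -0.069  0.115]]
lug [0.66327474 0.10952041] -0.5006201912033431 0.05183575914005211 [-0.88976087  0.45642698]
(array([0.54419546, 0.25712406, 0.06205179]), np.float64(0.00027235124332676157))
(array([0.53327916, 0.18414778, 0.06177634]), np.float64(0.0002812941604775906))
(array([0.52260609, 0.1107862 , 0.06169695]), np.float64(0.0003989137285701165))
(array([0.51162987, 0.03752635, 0.06095717]), np.float64(0.00015133267200274212))
(array([0.63550302, 0.14249588, 0.05901737]), np.float64(0.000333925224862906))
tilt [-4.e-04 -6.e-04 -1.e+00] yang 1.11 p [0.2778 0.5596 0.2309] dw 0.01
{"x":-3.91,"y":-1.62,"z":0.51,"turn":-0.001},
{"x":-3.91,"y":-1.62,"z":0.51,"turn":-0.001},
{"x":-3.91,"y":-1.63,"z":0.51,"turn":-0.001},
{"x":-3.91,"y":-1.63,"z":0.51,"turn":-0.001},
{"x":-3.90,"y":-1.63,"z":0.51,"turn":-0.001},
{"x":-3.90,"y":-1.63,"z":0.51,"turn":-0.001},
{"x":-3.90,"y":-1.64,"z":0.51,"turn":-0.001},
{"x":-3.90,"y":-1.64,"z":0.51,"turn":-0.001},
{"x":-3.90,"y":-1.64,"z":0.51,"turn":-0.001},
{"x":-3.90,"y":-1.65,"z":0.51,"turn":-0.001},
{"x":-3.90,"y":-1.65,"z":0.51,"turn":-0.001},
{"x":-3.90,"y":-1.65,"z":0.51,"turn":-0.001},
{"x":-3.89,"y":-1.65,"z":0.51,"turn":-0.001},
{"x":-3.89,"y":-1.66,"z":0.51,"turn":-0.001}
```

```bash
r='';python3 -m crank '[{"x":-3.9,"y":-1.64,"z":0.5},{"x":-3.9,"y":-1.64,"z":0.5},{"x":-3.9,"y":-1.64,"z":0.5},{"x":-3.9,"y":-1.64,"z":0.5},{"x":-3.9,"y":-1.64,"z":0.5}]' 40
python3 -m crank '[{"x":-3.9,"y":-1.64,"z":0.5},{"x":-3.9,"y":-1.64,"z":0.5},{"x":-3.9,"y":-1.64,"z":0.5},{"x":-3.9,"y":-1.64,"z":0.5},{"x":-3.9,"y":-1.64,"z":0.5}]'
python3 -m crank '[{"x":-3.9,"y":-1.64,"z":0.5},{"x":-3.9,"y":-1.64,"z":0.5},{"x":-3.9,"y":-1.64,"z":0.5},{"x":-3.9,"y":-1.64,"z":0.5},{}]'
python3 - <<'E'
from h import *
plan([.6633,.1095,.10],1.09)
E
```

```text
tilt [-4.e-04 -6.e-04 -1.e+00] yang 1.11 p [0.2778 0.5596 0.2309] dw -0.02
{"x":-3.90,"y":-1.65,"z":0.94,"turn":0.001},
{"x":-3.90,"y":-1.65,"z":0.94,"turn":0.001},
{"x":-3.90,"y":-1.64,"z":0.94,"turn":0.001},
{"x":-3.90,"y":-1.64,"z":0.94,"turn":0.001},
{"x":-3.91,"y":-1.63,"z":0.94,"turn":0.001},
{"x":-3.91,"y":-1.63,"z":0.94,"turn":0.001},
{"x":-3.91,"y":-1.62,"z":0.94,"turn":0.001},
{"x":-3.91,"y":-1.62,"z":0.94,"turn":0.001},
{"x":-3.91,"y":-1.61,"z":0.94,"turn":0.001},
{"x":-3.92,"y":-1.60,"z":0.94,"turn":0.001},
{"x":-3.92,"y":-1.60,"z":0.94,"turn":0.001},
{"x":-3.92,"y":-1.59,"z":0.94,"turn":0.001},
{"x":-3.92,"y":-1.59,"z":0.94,"turn":0.001},
{"x":-3.93,"y":-1.58,"z":0.94,"turn":0.001}schema error: expected keys x, y, z, turn
schema error: expected keys x, y, z, turn
schema error: expected keys x, y, z, turn
```

All four keys are required in every row.

```bash
python3 -m crank '[{"x":-3.9,"y":-1.64,"z":0.5,"turn":0},{"x":-3.9,"y":-1.64,"z":0.5,"turn":0},{"x":-3.9,"y":-1.64,"z":0.5,"turn":0},{"x":-3.9,"y":-1.64,"z":0.5,"turn":0},{"x":-3.9,"y":-1.64,"z":0.5,"turn":0}]' 40
python3 -m crank '[{"x":-3.9,"y":-1.64,"z":0.5,"turn":0},{"x":-3.9,"y":-1.64,"z":0.5,"turn":0},{"x":-3.9,"y":-1.64,"z":0.5,"turn":0},{"x":-3.9,"y":-1.64,"z":0.5,"turn":0},{"x":-3.9,"y":-1.64,"z":0.5,"turn":0}]'
python3 -m crank '[{"x":-3.9,"y":-1.64,"z":0.5,"turn":0},{"x":-3.9,"y":-1.64,"z":0.5,"turn":0},{"x":-3.9,"y":-1.64,"z":0.5,"turn":0},{"x":-3.9,"y":-1.64,"z":0.5,"turn":0.02},{"x":0,"y":0,"z":0,"turn":0}]'
python3 - <<'E'
from h import *
plan([.6633,.1095,.10],1.09)
E
```

```text
time: 0.8
tool_pos: [0.4169, 0.3983, 0.2062]
tool_rot: [0.0, 0.228, 0.974, 0.0]
contact_force: [-0.2, 0.8, 0.3]
gripper_width: 0.398
grasp_force: 0.0
time: 1.3
tool_pos: [0.5552, 0.238, 0.1812]
tool_rot: [0.0, 0.228, 0.974, 0.0]
contact_force: [1.0, -0.0, 0.1]
gripper_width: 0.4
grasp_force: 0.0
time: 1.8
tool_pos: [0.6669, 0.1071, 0.1601]
tool_rot: [-0.0, 0.241, 0.971, -0.001]
contact_force: [-1.2, 0.2, 0.7]
gripper_width: 0.401
grasp_force: 0.0
tilt [-4.0e-04 -1.4e-03 -1.0e+00] yang 1.085 p [0.6669 0.1071 0.1601] dw 0.005
{"x":0.22,"y":0.03,"z":3.00,"turn":-0.003},
{"x":0.22,"y":0.03,"z":3.00,"turn":-0.003}
```

```bash
python3 -m crank '[{"x":0.2,"y":0,"z":3,"turn":0},{"x":0,"y":0,"z":3,"turn":0},{"x":0,"y":0,"z":2.0,"turn":0},{"x":0,"y":0,"z":1.4,"turn":0},{"x":0,"y":0,"z":0,"turn":0}]'
python3 -m crank '[{"x":0,"y":0,"z":0,"turn":0},{"x":0,"y":0,"z":0,"turn":0},{"x":0,"y":0,"z":0,"turn":0},{"x":0,"y":0,"z":0,"turn":0},{"x":0,"y":0,"z":0,"turn":0}]' 0
python3 - <<'E'
from h import *
p,M=tool();v=p[:2]-AX;print(p,np.arctan2(v[1],v[0]),np.linalg.norm(v),np.arctan2(M[1,1],M[0,1])-np.pi/2)
grab('top','lug1.png')
r=np.linalg.norm(v)
print(manip.state()['joint_pos'].round(2))
E
```

```text
time: 2.3
tool_pos: [0.6611, 0.1126, 0.0646]
tool_rot: [-0.002, 0.238, 0.971, -0.001]
contact_force: [-0.7, -0.1, 0.5]
gripper_width: 0.402
grasp_force: 0.0
time: 2.8
tool_pos: [0.663, 0.1108, 0.0688]
tool_rot: [0.0, 0.237, 0.971, -0.002]
contact_force: [-4.6, -5.7, 1.0]
gripper_width: 0.122
grasp_force: 57.7
[0.66300852 0.11076321 0.06875145] -0.48175161174411174 0.05101478517921772 -0.4793993594916526
[ 0.06  0.3   1.61 -0.    1.23 -1.03]
```

```bash
python3 -m crank '[{"x":0.04,"y":0.66,"z":0,"turn":-0.13},{"x":0.04,"y":0.66,"z":0,"turn":-0.13},{"x":0.04,"y":0.66,"z":0,"turn":-0.13},{"x":0.04,"y":0.66,"z":0,"turn":-0.13},{"x":0,"y":0,"z":0,"turn":0}]'
python3 -m crank '[{"x":0.04,"y":0.66,"z":0,"turn":-0.13},{"x":0.04,"y":0.66,"z":0,"turn":-0.13},{"x":0.05,"y":0.66,"z":0,"turn":-0.13},{"x":0,"y":0,"z":0,"turn":0},{"x":0,"y":0,"z":0,"turn":0}]'
python3 - <<'E'
from h import *
p,M=tool();v=p[:2]-AX;print(p,np.arctan2(v[1],v[0]),np.linalg.norm(v),np.arctan2(M[1,1],M[0,1]))
E
```

```text
time: 3.35
tool_pos: [0.6678, 0.1365, 0.0687]
tool_rot: [-0.002, -0.022, 1.0, -0.002]
contact_force: [-8.0, -6.3, 2.9]
gripper_width: 0.128
grasp_force: 60.3
time: 3.85
tool_pos: [0.6628, 0.155, 0.0687]
tool_rot: [-0.003, -0.213, 0.977, -0.002]
contact_force: [-8.8, -7.9, 4.4]
gripper_width: 0.122
grasp_force: 59.0
[0.66278225 0.15500849 0.06866763] 0.42960841168556135 0.049478406812178556 2.0010812004322367
```

```bash
python3 -m crank '[{"x":0,"y":0.11,"z":0,"turn":-0.023},{"x":0,"y":0,"z":0,"turn":0},{"x":0,"y":0,"z":0,"turn":0}]'
python3 -m crank '[{"x":0,"y":0,"z":0,"turn":0},{"x":0,"y":0,"z":0,"turn":0},{"x":0,"y":0,"z":0,"turn":0},{"x":0,"y":0,"z":-4,"turn":0},{"x":0,"y":0,"z":-4,"turn":0}]' 40
python3 -m crank '[{"x":4.5,"y":0,"z":0,"turn":0},{"x":4.5,"y":0,"z":0,"turn":0},{"x":4.5,"y":0,"z":0,"turn":0},{"x":4.5,"y":0,"z":0,"turn":0},{"x":4.5,"y":0,"z":0,"turn":0}]'
python3 - <<'E'
from h import *
t,_=grab('top');s,_=grab('scene')
cv2.imwrite('pics/lug2.png',np.hstack([cv2.resize(t[150:270,140:260],(400,400),interpolation=2),cv2.resize(s[250:350,310:410],(400,400),interpolation=2)])[...,::-1])
np.savez('f1.npz',t=t,s=s)
E
```

```text
time: 4.15
tool_pos: [0.6624, 0.1558, 0.0686]
tool_rot: [-0.003, -0.224, 0.975, -0.002]
contact_force: [-9.3, -8.3, 3.8]
gripper_width: 0.128
grasp_force: 58.4
time: 4.65
tool_pos: [0.6628, 0.1581, 0.1466]
tool_rot: [-0.002, -0.224, 0.975, 0.0]
contact_force: [0.6, 0.3, -0.2]
gripper_width: 0.397
grasp_force: 0.0
time: 5.15
tool_pos: [0.4604, 0.0593, 0.1478]
tool_rot: [0.001, -0.225, 0.974, -0.0]
contact_force: [-1.0, 0.2, 0.9]
gripper_width: 0.397
grasp_force: 0.0
```

View pics/lug2.png

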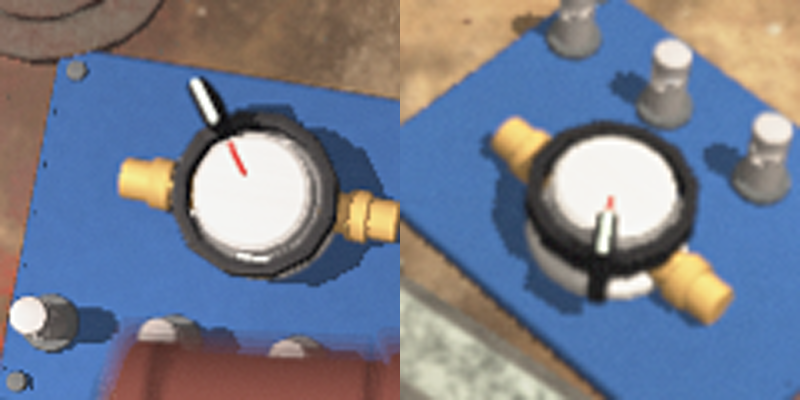

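The left crop shows the white line at about (205,100) running on from the red line at about (237,158). I'll check the angle numerically and compute the first clip's grasp.

```bash
cat > collar.py <<'E'
from h import *
def collar(t,s,show=True):
    res={}
    for n,im in(('top',t),('scene',s)):
        hsv=cv2.cvtColor(im,cv2.COLOR_RGB2HSV)
        red=cv2.inRange(hsv,(0,90,120),(6,255,255))|cv2.inRange(hsv,(174,90,120),(179,255,255))
        for nm,mk,z in(('lug',cv2.inRange(hsv,(0,0,185),(179,60,255)),.086),('red',red,.059)):
            for c,a,m in blobs(mk,6,200):
                g=onz(n,c,z)[0,:2];v=g-AX;r=np.linalg.norm(v)
                if (nm=='lug' and .04<r<.062) or (nm=='red' and r<.035):
                    vv,u=np.nonzero(m);w=onz(n,np.c_[u,vv],z)[:,:2];e=np.linalg.eigh(np.cov(w.T))[1][:,1]
                    if e@v<0:e=-e
                    print(n,nm,c.round(1),a,'r %.4f ang %.3f dir %.3f'%(r,np.arctan2(v[1],v[0]),np.arctan2(e[1],e[0])))
                    res.setdefault(nm,{})[n]=c
    for k,v in res.items():
        if len(v)==2:
            p,e=tri(v['top'],v['scene']);d=p[:2]-AX;print(k,p.round(4),e.round(4),'ang',np.arctan2(d[1],d[0]).round(3))
    return res
E
python3 - <<'E'
from collar import *
f=np.load('f1.npz');t,s=f['t'],f['s'];r=collar(t,s)
print('target',.6+YAW)
# clip legs (top view): white wire pixels
hsv=cv2.cvtColor(t,cv2.COLOR_RGB2HSV);wm=cv2.inRange(hsv,(0,0,165),(179,70,255))
for g in([.5695,-.1361],[.562,-.223],[.4233,-.1026]):
    g=np.array(g);v,u=np.nonzero(wm);w=onz('top',np.c_[u,v],.003)[:,:2]-g
    L=np.linalg.norm(w,axis=1);k=(L>.014)&(L<.075);w=w[k]
    # straight leg: direction through grip with most inliers, leftmost excluded
    A=np.linspace(-np.pi,np.pi,721)
    sc=[((abs(-np.sin(a)*w[:,0]+np.cos(a)*w[:,1])<.0035)&(w@[np.cos(a),np.sin(a)]>0)).sum() for a in A]
    a=A[np.argmax(sc)]
    for _ in range(5):
        q=w[(abs(-np.sin(a)*w[:,0]+np.cos(a)*w[:,1])<.004)&(w@[np.cos(a),np.sin(a)]>0)]
        a=np.arctan2(q[:,1].sum(),q[:,0].sum())
    e=np.linalg.eigh(np.cov(q.T))[1][:,1]
    print(g,len(w),max(sc),'leg ang',a,'dir',np.arctan2(*(e*np.sign(e@q.mean(0)))[::-1]),'maxlen',(q@[np.cos(a),np.sin(a)]).max())
E
```

```text
top lug [200.7 179.6] 42 r 0.0511 ang 0.469 dir 0.494
top lug [214.9 226.7] 13 r 0.0421 ang -2.995 dir -1.654
top red [210.6 197.1] 16 r 0.0194 ang 0.436 dir 0.480
target 0.4536
[ 0.5695 -0.1361] 148 52 leg ang -0.15199628105164734 dir -0.1605378108377255 maxlen 0.06319681696708755
[ 0.562 -0.223] 114 60 leg ang 0.37656878158164414 dir 0.3524360776942813 maxlen 0.06343271970593495
[ 0.4233 -0.1026] 5 3 leg ang 1.8487455067444476 dir 0.8070777954210332 maxlen 0.04971531005673898
```

```bash
cat > legs.py <<'E'
from h import *
def leg(t,g,z=.003,n='top'):
    hsv=cv2.cvtColor(t,cv2.COLOR_RGB2HSV);wm=cv2.inRange(hsv,(0,0,165),(179,70,255))
    g=np.array(g);v,u=np.nonzero(wm);w=onz(n,np.c_[u,v],z)[:,:2]-g
    L=np.linalg.norm(w,axis=1);w=w[(L>.014)&(L<.075)]
    A=np.linspace(-np.pi,np.pi,721)
    sc=[((abs(-np.sin(a)*w[:,0]+np.cos(a)*w[:,1])<.0035)&(w@[np.cos(a),np.sin(a)]>0)).sum() for a in A]
    a=A[np.argmax(sc)]
    for _ in range(5):
        q=w[(abs(-np.sin(a)*w[:,0]+np.cos(a)*w[:,1])<.004)&(w@[np.cos(a),np.sin(a)]>0)]
        a=np.arctan2(q[:,1].sum(),q[:,0].sum())
    print(g,len(w),max(sc),'leg ang',a.round(3),'maxlen',(q@[np.cos(a),np.sin(a)]).max().round(4));return a
E
python3 - <<'E'
from legs import *
t=np.load('f0.npz')['t']
for g in([.5695,-.1361],[.562,-.223],[.4233,-.1026]): leg(t,g)
plan([.5695,-.1361,.07],-.155+np.pi/2)
E
```

```text
[ 0.5695 -0.1361] 138 50 leg ang -0.15 maxlen 0.0632
[ 0.562 -0.223] 105 57 leg ang 0.376 maxlen 0.0634
[ 0.4233 -0.1026] 100 54 leg ang -0.446 maxlen 0.0634
tilt [-2.9e-03 -3.0e-04 -1.0e+00] yang 2.022 p [0.4568 0.0588 0.1456] dw -0.606
{"x":-0.28,"y":-3.74,"z":1.26,"turn":0.101},
{"x":-0.66,"y":-3.70,"z":1.26,"turn":0.101},
{"x":-1.02,"y":-3.61,"z":1.25,"turn":0.101},
{"x":-1.38,"y":-3.49,"z":1.25,"turn":0.101},
{"x":-1.73,"y":-3.33,"z":1.25,"turn":0.101},
{"x":-2.05,"y":-3.14,"z":1.25,"turn":0.101}
```

```bash
python3 -m crank '[{"x":-0.3,"y":-3.74,"z":0.5,"turn":0.1},{"x":-0.66,"y":-3.7,"z":1,"turn":0.1},{"x":-1.02,"y":-3.61,"z":1.5,"turn":0.1},{"x":-1.38,"y":-3.49,"z":1.5,"turn":0.1},{"x":-1.73,"y":-3.33,"z":1.5,"turn":0.1}]' 45
python3 -m crank '[{"x":-2.05,"y":-3.14,"z":1.5,"turn":0.106},{"x":0,"y":0,"z":0,"turn":0},{"x":0,"y":0,"z":0,"turn":0}]'
python3 - <<'E'
from h import *
plan([.5695,-.1361,.004],-.15+np.pi/2,n=2)
E
```

```text
time: 5.75
tool_pos: [0.5583, -0.1037, 0.0876]
tool_rot: [0.001, 0.026, 1.0, -0.0]
contact_force: [0.7, -0.3, 0.3]
gripper_width: 0.45
grasp_force: 0.0
time: 6.05
tool_pos: [0.5759, -0.1349, 0.0721]
tool_rot: [-0.0, 0.077, 0.997, 0.0]
contact_force: [-0.7, 0.1, -0.4]
gripper_width: 0.45
grasp_force: 0.0
tilt [-3.e-04  7.e-04 -1.e+00] yang 1.417 p [ 0.5759 -0.1349  0.0721] dw 0.004
{"x":0.31,"y":-0.11,"z":3.40,"turn":-0.002},
{"x":0.31,"y":-0.11,"z":3.40,"turn":-0.002}
```

```bash
python3 -m crank '[{"x":0.62,"y":-0.2,"z":0,"turn":0},{"x":0,"y":0,"z":3,"turn":0},{"x":0,"y":0,"z":2,"turn":0},{"x":0,"y":0,"z":1.8,"turn":0},{"x":0,"y":0,"z":0,"turn":0}]'
python3 -m crank '[{"x":0,"y":0,"z":0,"turn":0},{"x":0,"y":0,"z":0,"turn":0},{"x":0,"y":0,"z":0,"turn":0},{"x":0,"y":0,"z":0,"turn":0},{"x":0,"y":0,"z":0,"turn":0}]' 0
python3 - <<'E'
from legs import *
p,M=tool();print(p,np.arctan2(M[1,1],M[0,1])-np.pi/2)
E
```

```text
time: 6.55
tool_pos: [0.5665, -0.1337, 0.0024]
tool_rot: [-0.002, 0.076, 0.997, 0.001]
contact_force: [-0.0, -0.8, -0.5]
gripper_width: 0.449
grasp_force: 0.0
time: 7.05
tool_pos: [0.57, -0.1358, 0.0062]
tool_rot: [0.001, 0.077, 0.997, -0.0]
contact_force: [-2.0, 1.7, 6.1]
gripper_width: 0.165
grasp_force: 61.4
[ 0.57002102 -0.13579122  0.0061754 ] -0.1538166757560635
```

```bash
python3 -m crank '[{"x":0,"y":0,"z":-2,"turn":0},{"x":0,"y":0,"z":-2.5,"turn":0},{"x":0,"y":0,"z":0,"turn":0},{"x":0,"y":0,"z":0,"turn":0}]'
python3 - <<'E'
from h import *
plan([.4301,.0499,.0492],YAW+np.pi/2)
E
```

```text
time: 7.45
tool_pos: [0.5693, -0.1359, 0.0498]
tool_rot: [0.001, 0.077, 0.997, -0.0]
contact_force: [-1.1, -1.1, -1.1]
gripper_width: 0.17
grasp_force: 60.5
tilt [ 1.5e-03 -7.0e-04 -1.0e+00] yang 1.417 p [ 0.5693 -0.1359  0.0498] dw 0.007
{"x":2.77,"y":2.70,"z":0.01,"turn":-0.001},
{"x":2.76,"y":2.71,"z":0.01,"turn":-0.001},
{"x":2.76,"y":2.71,"z":0.01,"turn":-0.001},
{"x":2.76,"y":2.72,"z":0.01,"turn":-0.001},
{"x":2.75,"y":2.72,"z":0.01,"turn":-0.001},
{"x":2.75,"y":2.72,"z":0.01,"turn":-0.001}
```

```bash
python3 -m crank '[{"x":4.4,"y":0,"z":0,"turn":0},{"x":4.4,"y":0,"z":0,"turn":0},{"x":4.4,"y":2,"z":0,"turn":0},{"x":3.4,"y":3.7,"z":0,"turn":0},{"x":0,"y":4.2,"z":0,"turn":-0.007}]'
python3 -m crank '[{"x":0,"y":4.0,"z":0,"turn":0},{"x":0,"y":2.4,"z":0,"turn":0},{"x":0,"y":0,"z":0,"turn":0},{"x":0,"y":0,"z":0,"turn":0}]'
python3 - <<'E'
from legs import *
plan([.4301,.0499,.0492],YAW+np.pi/2)
t,_=grab('top');s,_=grab('scene')
np.savez('f2.npz',t=t,s=s)
cv2.imwrite('pics/pre1.png',np.hstack([cv2.resize(t[210:310,200:300],(400,400),interpolation=2),cv2.resize(s[200:300,310:410],(400,400),interpolation=2)])[...,::-1])
E
```

```text
time: 7.95
tool_pos: [0.4139, -0.0113, 0.0455]
tool_rot: [-0.004, 0.075, 0.997, 0.0]
contact_force: [1.0, -1.1, -1.1]
gripper_width: 0.167
grasp_force: 60.5
time: 8.35
tool_pos: [0.4285, 0.0508, 0.0481]
tool_rot: [-0.001, 0.073, 0.997, -0.0]
contact_force: [0.0, -0.6, -2.1]
gripper_width: 0.171
grasp_force: 60.5
tilt [-2.3e-03 -4.0e-04 -1.0e+00] yang 1.425 p [0.4285 0.0508 0.0481] dw -0.001
{"x":-0.17,"y":-0.06,"z":-0.11,"turn":0.001}
```

View pics/pre1.png

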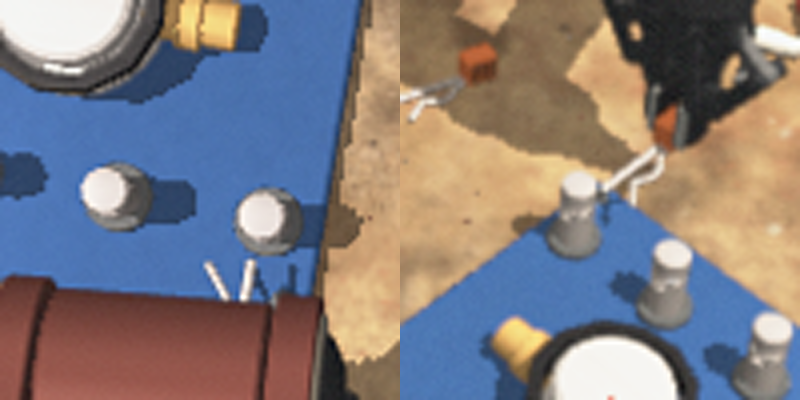

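The left crop shows the leg tip at about (251,262), just short of the pin at (265,218). The right crop shows it at about (603,190), behind the pin. I'll compute the offset.

```bash
cat > tipcheck.py <<'E'
from h import *
xf=np.array([np.cos(YAW),np.sin(YAW)]);yf=np.array([-xf[1],xf[0]])
def pinc(im,n,k):
    hsv=cv2.cvtColor(im,cv2.COLOR_RGB2HSV)
    for c,a,m in blobs(cv2.inRange(hsv,(0,0,185),(179,60,255)),20,200):
        if np.linalg.norm(onz(n,c,.064)[0,:2]-PINS[k])<.01: return c
def tip(t,k,zl=.046):
    hsv=cv2.cvtColor(t,cv2.COLOR_RGB2HSV);v,u=np.nonzero(cv2.inRange(hsv,(0,0,165),(179,75,255)))
    w=onz('top',np.c_[u,v],zl)[:,:2];pc=pinc(t,'top',k);P=onz('top',pc,.064)[0,:2]
    d=w-P;a=d@xf;b=d@yf
    q=(a<-.012)&(a>-.06)&(abs(b)<.012)
    i=np.polyfit(a[q],b[q],1)
    print('pin',pc,P.round(4),'leg px',q.sum(),'lateral of leg rel pin at -0.02: %.4f at pin: %.4f slope %.3f tip along %.4f'%(np.polyval(i,-.02),i[1],i[0],a[q].max()))
E
python3 - <<'E'
from tipcheck import *
f=np.load('f2.npz');tip(f['t'],0)
v,u=np.mgrid[242:256,355:372]
import sys
hsv=cv2.cvtColor(f['s'],cv2.COLOR_RGB2HSV)
print(hsv[240:256,352:374,2])
# expected tip from robot
p,M=tool();L=-M[:,0]; tipw=p+.064*L+[0,0,-.0032];print('tip fk',tipw,proj('scene',[tipw]),proj('top',[tipw]))
print('lateral fk rel PIN0',(p[:2]-PINS[0])@yf,(p[:2]-PINS[0])@xf)
E
```

```text
pin [264.78350515 263.60824742] [0.5113 0.0369] leg px 26 lateral of leg rel pin at -0.02: 0.0019 at pin: -0.0015 slope -0.167 tip along -0.0209
[[229 229 219 173 138 134 132 129 129 130 128 122 126 128 132 155 216 243
  234 198 155 168]
 [233 232 233 224 183 167 167 157 134 131 131 128 127 134 166 221 240 222
  165 119 108 142]
 [235 234 233 234 230 228 228 217 178 172 159 132 148 196 228 241 209 139
  115 111 120 176]
 [232 235 236 235 234 233 234 232 228 229 214 166 212 243 233 193 129 124
  137 160 186 222]
 [235 237 237 237 238 237 235 226 228 232 223 221 241 223 168 140 163 185
  199 218 232 222]
 [236 238 238 239 240 241 234 179 205 236 237 240 216 146 128 162 225 229
  210 195 183 159]
 [236 237 239 240 241 243 234 164 182 245 234 204 149 122 130 172 227 194
  164 178 174 173]
 [233 239 240 241 243 245 231 139 165 225 160 136 122 125 138 183 233 204
  187 180 174 174]
 [210 229 234 238 241 233 192 105  96 124 149 165 126 127 171 208 235 197
  191 182 174 173]
 [133 165 186 203 201 170 144  98  98 122 141 167 147 113 170 204 237 192
  183 178 170 162]
 [117 132 140 155 159 153 139 127 110 105 119 138 138 145 159 174 233 177
  178 176 165 158]
 [125 135 143 151 163 169 152 171 135 116 146 180 180 179 172 161 172 162
  169 170 166 157]
 [146 158 157 177 196 190 149 182 162 125 157 184 184 182 179 181 175 145
  139 159 162 158]
 [165 174 168 203 212 158 147 173 150 130 169 180 180 182 180 184 183 178
  162 132 146 156]
 [157 130 151 177 173 150 152 169 134 112 149 178 182 181 182 179 183 183
  179 170 136 143]
 [142 132 145 151 147 146 148 172 158 125 154 180 179 181 181 182 182 183
  181 184 176 152]]
tip fk [0.49220521 0.04053305 0.04521859] [[359.71932858 246.0997843 ]] [[263.35623722 274.27551468]]
lateral fk rel PIN0 -0.0003998469013918992 -0.08464494029421563
```

```bash
cat >> tipcheck.py <<'E'
def lateral(t,k,rng=(-.045,-.024),zl=.046,half=.007):
    """brightness centroid of the leg across filter y, top view, relative to the pin cap"""
    pc=pinc(t,'top',k);P=onz('top',pc,.064)[0,:2]
    a=np.arange(rng[0],rng[1],.001);b=np.arange(-half,half+1e-9,.0004)
    A,B=np.meshgrid(a,b,indexing='ij')
    W=P+A[...,None]*xf+B[...,None]*yf
    px=proj('top',np.c_[W.reshape(-1,2),np.full(A.size,zl)]).reshape(*A.shape,2).astype(np.float32)
    g=cv2.remap(t.min(2).astype(np.float32),px[...,0],px[...,1],cv2.INTER_LINEAR)
    w=np.clip(g-110,0,None);
    ok=w.max(1)>60;c=(w*B).sum(1)/np.maximum(w.sum(1),1)
    print('pin',pc.round(2),'rows',ok.sum(),'mean lat mm',(c[ok].mean()*1e3).round(2),(c*1e3*ok).round(1),'along',a[ok][[0,-1]].round(3))
E
python3 - <<'E'
from tipcheck import *
t=np.load('f2.npz')['t'];lateral(t,0,(-.036,-.012))
E
```

```text
pin [264.78 263.61] rows 16 mean lat mm 2.85 [ 3.   2.9  2.8  2.9  2.8  2.7  2.7  2.8  2.9  3.   3.   3.   2.9  2.8
  2.8  2.7  0.   0.   0.   0.  -0.  -0.  -0.  -0. ] along [-0.036 -0.021]
```

```bash
python3 - <<'E'
from tipcheck import *
f=np.load('f2.npz');t=f['t'];s=f['s']
print(t[268:282,256:272].min(2))
pt=pinc(t,'top',0);ps=pinc(s,'scene',0);P,e=tri(pt,ps);print('pin',pt,ps,P,e)
for tp in((262.8,275.5),(262.6,275)):
    for sp in((361,247.5),(360.5,248)):
        T,e=tri(tp,sp);d=T-P;print(T.round(4),e.round(4),'along %.4f lat %.4f dz %.4f'%(d[:2]@xf,d[:2]@yf,d[2]))
E
```

```text
[[ 77  77  71 132 121 157 206 225 228 229 227 226 172 130  80  79]
 [ 75  75  72 108 132 127 135 171 187 155 150 134 101 102  82  74]
 [ 73  75  74  79 108 128 126 131 158 137 124  92 100 103  75  70]
 [ 76  76  77  73  79 115 130 133 135 129 127 125 125 122 120 128]
 [ 75  78  75  77  74  76 105 122 132 127 129 134 131 124 123 101]
 [ 76  77  76  77  77  74  77  77  87 110 112 105 100  91  71  51]
 [ 76  77  78  76  74  69 100  74  70  82  84  81  78  76  72  70]
 [ 76  78  77  72  69 148 227 160  93  74  74  75  75  77  76  78]
 [ 76  76  75  76  65 161 233 153  89  74  76  76  75  75  76  76]
 [ 76  76  76  73  66 202 210 127  59  72  75  79  74  76  75  77]
 [ 74  75  75  73  64 229 201 111  45  72  75  76  74  77  76  78]
 [ 73  74  75  73  78 239 197 107  44  75  80  78  74  77  76  78]
 [ 70  75  76  71 116 245 189  93  39  49  75  76  76  79  74  73]
 [101  70  72  68 158 243 173  78  39  43  74  77  75  76  61  56]]
pin [264.78350515 263.60824742] [354.55319149 245.82978723] [0.51143877 0.03724829 0.06049979] 0.0002305878605807772
[0.4898 0.0425 0.0394] 0.0012 along -0.0222 lat 0.0020 dz -0.0211
[0.4902 0.0421 0.0377] 0.0 along -0.0218 lat 0.0017 dz -0.0228
[0.4906 0.0429 0.0405] 0.0013 along -0.0214 lat 0.0025 dz -0.0200
[0.491  0.0425 0.0387] 0.0002 along -0.0210 lat 0.0022 dz -0.0218
```

```bash
python3 -m crank '[{"x":0,"y":-0.18,"z":-0.15,"turn":0},{"x":0,"y":0,"z":0,"turn":0},{"x":-0.4,"y":0,"z":0,"turn":0},{"x":-0.3,"y":0,"z":0,"turn":0},{"x":0,"y":0,"z":0,"turn":0}]'
python3 -m crank '[{"x":-0.3,"y":0,"z":0,"turn":0},{"x":-0.2,"y":0,"z":0,"turn":0},{"x":-0.2,"y":0,"z":0,"turn":0},{"x":0,"y":0,"z":0,"turn":0},{"x":0,"y":0,"z":0,"turn":0}]'
python3 - <<'E'
from tipcheck import *
p,M=tool();print(p,M[:,2].round(4),(p[:2]-PINS[0])@xf,(p[:2]-PINS[0])@yf)
t,_=grab('top');lateral(t,0,(-.036,-.012))
E
```

```text
time: 8.95
tool_pos: [0.4368, 0.0476, 0.051]
tool_rot: [0.0, 0.074, 0.997, -0.0]
contact_force: [0.6, -0.5, -0.1]
gripper_width: 0.167
grasp_force: 60.5
time: 9.45
tool_pos: [0.4431, 0.0469, 0.0508]
tool_rot: [-0.0, 0.073, 0.997, -0.0]
contact_force: [-0.3, -1.6, -0.6]
gripper_width: 0.166
grasp_force: 60.5
[0.44309058 0.04691374 0.05078358] [-1.e-04  0.e+00 -1.e+00] -0.070165098984676 -0.0013360660873570872
pin [264.68 264.34] rows 7 mean lat mm 1.23 [0.  0.  0.  0.  0.  0.  0.  0.  0.  0.  0.  0.  0.  0.  0.  0.  0.  1.3
 1.2 1.  1.1 1.2 1.4 1.5] along [-0.019 -0.013]
```

```bash
python3 -m crank '[{"x":0,"y":-0.04,"z":0.13,"turn":0},{"x":0,"y":0,"z":0,"turn":0},{"x":-0.4,"y":0,"z":0,"turn":0},{"x":-0.4,"y":0,"z":0,"turn":0},{"x":0,"y":0,"z":0,"turn":0}]'
python3 -m crank '[{"x":-0.3,"y":0,"z":0,"turn":0},{"x":-0.3,"y":0,"z":0,"turn":0},{"x":0,"y":0,"z":0,"turn":0},{"x":0,"y":0,"z":0,"turn":0}]'
python3 - <<'E'
from tipcheck import *
p,M=tool();print(p,M[:,2].round(4),(p[:2]-PINS[0])@xf,(p[:2]-PINS[0])@yf)
t,_=grab('top');s,_=grab('scene')
cv2.imwrite('pics/ins1.png',np.hstack([cv2.resize(t[210:310,200:300],(400,400),interpolation=2),cv2.resize(s[200:300,310:410],(400,400),interpolation=2)])[...,::-1])
E
```

```text
time: 10.0
tool_pos: [0.4517, 0.0452, 0.0498]
tool_rot: [0.0, 0.073, 0.997, -0.0]
contact_force: [0.6, -0.1, -0.4]
gripper_width: 0.169
grasp_force: 60.5
time: 10.4
tool_pos: [0.4569, 0.0444, 0.0495]
tool_rot: [-0.0, 0.073, 0.997, 0.0]
contact_force: [0.2, 0.2, -0.1]
gripper_width: 0.166
grasp_force: 60.5
[0.45690839 0.04442257 0.04947723] [-2.e-04  0.e+00 -1.e+00] -0.056131693949045575 -0.0017848842718217297
```

View pics/ins1.png

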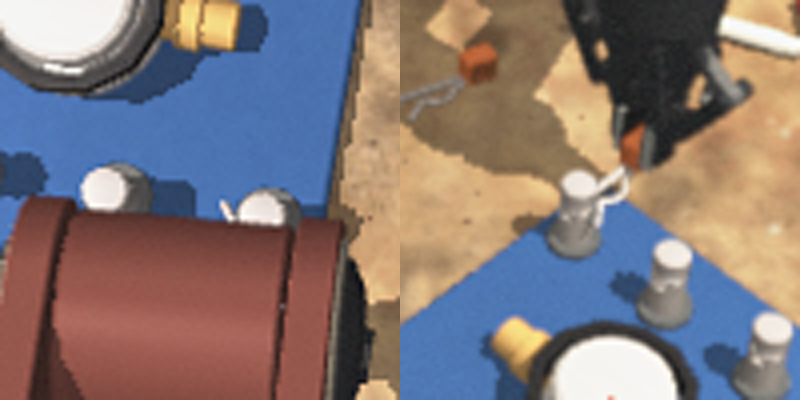

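The leg is in the hole (the tip has gone past the cap with no force) and the bow's mouth is at the left of the pin at (228,210). I'll push it home.

```bash
python3 -m crank '[{"x":-0.5,"y":0,"z":0,"turn":0},{"x":-0.5,"y":0,"z":0,"turn":0},{"x":-0.3,"y":0,"z":0,"turn":0},{"x":0,"y":0,"z":0,"turn":0}]'
python3 -m crank '[{"x":-0.4,"y":0,"z":0,"turn":0},{"x":-0.3,"y":0,"z":0,"turn":0},{"x":0,"y":0,"z":0,"turn":0},{"x":0,"y":0,"z":0,"turn":0}]'
python3 -m crank '[{"x":-0.3,"y":0,"z":0,"turn":0},{"x":0,"y":0,"z":0,"turn":0},{"x":0,"y":0,"z":0,"turn":0}]'
python3 - <<'E'
from tipcheck import *
p,M=tool();print(p,M[:,2].round(4),(p[:2]-PINS[0])@xf,(p[:2]-PINS[0])@yf)
E
```

```text
time: 10.9
tool_pos: [0.4712, 0.0428, 0.05]
tool_rot: [0.001, 0.073, 0.997, 0.0]
contact_force: [3.0, 4.8, 0.1]
gripper_width: 0.17
grasp_force: 60.5
time: 11.3
tool_pos: [0.4779, 0.0411, 0.05]
tool_rot: [0.001, 0.073, 0.997, -0.0]
contact_force: [4.6, 1.9, -0.7]
gripper_width: 0.168
grasp_force: 60.4
time: 11.6
tool_pos: [0.4791, 0.0407, 0.0492]
tool_rot: [-0.001, 0.073, 0.997, -0.0]
contact_force: [0.0, -1.3, -0.1]
gripper_width: 0.171
grasp_force: 60.5
[0.47911305 0.04071293 0.04919562] [-1.4e-03 -6.0e-04 -1.0e+00] -0.0336234118403198 -0.00221567668800843
```

```bash
python3 -m crank '[{"x":-0.2,"y":0,"z":0,"turn":0},{"x":0,"y":0,"z":0,"turn":0},{"x":0,"y":0,"z":0,"turn":0}]'
python3 - <<'E'
from tipcheck import *
p,M=tool();print(p,(p[:2]-PINS[0])@xf,manip.state()['contact_force'])
s,_=grab('scene')
cv2.imwrite('pics/ins2.png',cv2.resize(s[210:290,320:400],(560,560),interpolation=2)[...,::-1])
E
```

```text
time: 11.9
tool_pos: [0.4809, 0.0409, 0.049]
tool_rot: [-0.001, 0.073, 0.997, 0.0]
contact_force: [-2.3, 0.3, -1.1]
gripper_width: 0.172
grasp_force: 60.5
[0.48090024 0.04092487 0.04904309] -0.031886255803188344 [-2.27061723  0.25632484 -1.1489914 ]
```

View pics/ins2.png

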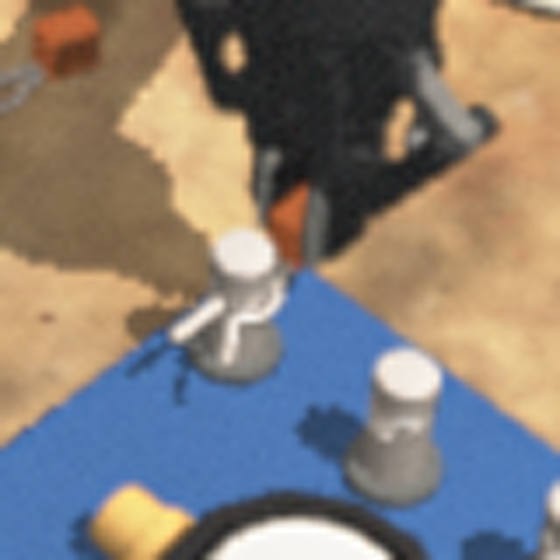

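The leg projects through the far side at (180,335), the bow is wrapped round the pin and the force is about zero, so this clip is home. I'll release it, withdraw upward and look at the rest.

```bash
python3 -m crank '[{"x":0,"y":0,"z":0,"turn":0},{"x":0,"y":0,"z":0,"turn":0},{"x":0,"y":0,"z":-2,"turn":0},{"x":0,"y":0,"z":-4,"turn":0},{"x":0,"y":0,"z":-4,"turn":0}]' 40
python3 -m crank '[{"x":4.5,"y":0,"z":0,"turn":0},{"x":4.5,"y":0,"z":0,"turn":0},{"x":4.5,"y":0,"z":0,"turn":0},{"x":0,"y":0,"z":0,"turn":0}]'
cat > clips.py <<'E'
from legs import *
def clips(pfx=None):
    t,dt=grab('top');s,_=grab('scene');P={}
    for n,im in(('top',t),('scene',s)):
        hsv=cv2.cvtColor(im,cv2.COLOR_RGB2HSV);P[n]=[]
        for c,a,m in blobs(cv2.inRange(hsv,(8,135,120),(18,255,255)),12,300):
            w=onz(n,c,.011)[0]
            if .3<w[0]<.75 and -.35<w[1]<.3 : P[n].append(c)
    for a in P['top']:
        for b in P['scene']:
            p,e=tri(a,b)
            if e<.005 and -.005<p[2]<.08:print('grip',p.round(4),e.round(4));leg(t,p[:2],max(p[2]-.008,.003))
    print({k:[onz(k,c,.011)[0,:2].round(3).tolist() for c in v] for k,v in P.items()})
    return t,s
E
python3 - <<'E'
from clips import *
t,s=clips();cv2.imwrite('pics/after1.png',np.hstack([cv2.resize(t[160:330,130:430],(450,255)),cv2.resize(s[190:290,300:400],(255,255))])[...,::-1])
np.savez('f3.npz',t=t,s=s)
plan([.562,-.223,.08],.376+np.pi/2)
E
```

```text
time: 12.45
tool_pos: [0.4812, 0.0406, 0.1502]
tool_rot: [-0.0, 0.073, 0.997, -0.0]
contact_force: [0.8, -0.1, -0.0]
gripper_width: 0.399
grasp_force: 0.0
time: 12.85
tool_pos: [0.3446, 0.0611, 0.1489]
tool_rot: [0.002, 0.073, 0.997, 0.0]
contact_force: [-0.1, -0.6, 0.4]
gripper_width: 0.4
grasp_force: 0.0
grip [0.6353 0.1958 0.0302] 0.0002
[0.63529377 0.19578639] 789 99 leg ang -1.754 maxlen 0.0748
grip [ 0.5619 -0.2233  0.0105] 0.0005
[ 0.56193114 -0.22325329] 113 59 leg ang 0.381 maxlen 0.0636
grip [0.4805 0.0484 0.0496] 0.0003
[0.48052381 0.04841815] 221 80 leg ang -0.217 maxlen 0.0651
grip [ 0.4232 -0.1025  0.0108] 0.0006
[ 0.42323481 -0.10254452] 105 57 leg ang -0.45 maxlen 0.0635
{'top': [[0.638, 0.2], [0.62, 0.202], [0.609, 0.072], [0.562, -0.223], [0.482, 0.052], [0.423, -0.103]], 'scene': [[0.423, -0.102], [0.562, -0.223], [0.449, 0.031], [0.604, 0.061], [0.623, 0.191]]}
tilt [ 4.3e-03 -4.0e-04 -1.0e+00] yang 1.424 p [0.3483 0.0605 0.1503] dw 0.522
{"x":-2.81,"y":-2.77,"z":0.79,"turn":-0.058},
{"x":-2.64,"y":-2.93,"z":0.79,"turn":-0.058},
{"x":-2.47,"y":-3.08,"z":0.79,"turn":-0.058},
{"x":-2.28,"y":-3.22,"z":0.79,"turn":-0.058},
{"x":-2.09,"y":-3.34,"z":0.79,"turn":-0.058},
{"x":-1.90,"y":-3.46,"z":0.79,"turn":-0.058},
{"x":-1.69,"y":-3.56,"z":0.79,"turn":-0.058},
{"x":-1.48,"y":-3.65,"z":0.79,"turn":-0.058},
{"x":-1.27,"y":-3.74,"z":0.79,"turn":-0.058}
```

```bash
python3 -m crank '[{"x":-2.8,"y":-2.8,"z":0.8,"turn":-0.058},{"x":-2.6,"y":-2.9,"z":0.8,"turn":-0.058},{"x":-2.5,"y":-3.1,"z":0.8,"turn":-0.058},{"x":-2.3,"y":-3.2,"z":0.8,"turn":-0.058},{"x":-2.1,"y":-3.3,"z":0.8,"turn":-0.058}]' 45
python3 -m crank '[{"x":-1.9,"y":-3.5,"z":0.8,"turn":-0.058},{"x":-1.7,"y":-3.6,"z":0.8,"turn":-0.058},{"x":-1.5,"y":-3.7,"z":0.8,"turn":-0.058},{"x":-1.3,"y":-3.7,"z":0.8,"turn":-0.058},{"x":0,"y":0,"z":0,"turn":0}]'
python3 -m crank '[{"x":0,"y":0,"z":0,"turn":0},{"x":0,"y":0,"z":0,"turn":0}]'
python3 - <<'E'
from h import *
plan([.5619,-.2233,.004],.378+np.pi/2,n=1)
E
```

```text
time: 13.45
tool_pos: [0.4691, -0.0992, 0.1088]
tool_rot: [-0.0, -0.072, 0.997, -0.0]
contact_force: [-0.9, 0.5, 0.5]
gripper_width: 0.45
grasp_force: 0.0
time: 13.95
tool_pos: [0.5646, -0.2278, 0.0746]
tool_rot: [-0.001, -0.185, 0.983, 0.0]
contact_force: [-0.9, -0.6, -0.6]
gripper_width: 0.445
grasp_force: 0.0
time: 14.15
tool_pos: [0.5623, -0.2233, 0.0769]
tool_rot: [-0.0, -0.186, 0.982, 0.0]
contact_force: [0.9, 0.4, 0.2]
gripper_width: 0.453
grasp_force: 0.0
tilt [-8.e-04  5.e-04 -1.e+00] yang 1.946 p [ 0.5623 -0.2233  0.0769] dw 0.003
{"x":0.03,"y":0.01,"z":7.29,"turn":-0.003}
```

View pics/after1.png

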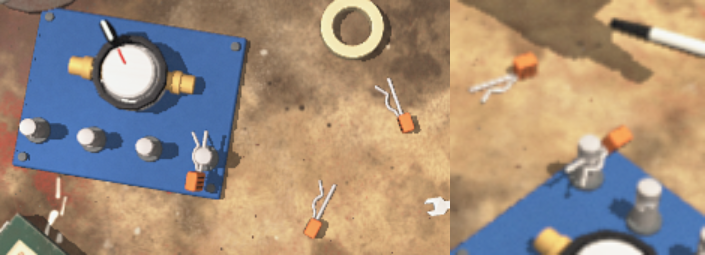

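The picture shows clip 1 seated on pin 0 at (203,155), its grip at (195,181), and the other two undisturbed. Next I grasp clip 2.

```bash
python3 -m crank '[{"x":0,"y":0,"z":3.5,"turn":0},{"x":0,"y":0,"z":2.5,"turn":0},{"x":0,"y":0,"z":1.1,"turn":0},{"x":0,"y":0,"z":0,"turn":0},{"x":0,"y":0,"z":0,"turn":0}]'
python3 -m crank '[{"x":0,"y":0,"z":0,"turn":0},{"x":0,"y":0,"z":0,"turn":0},{"x":0,"y":0,"z":0,"turn":0},{"x":0,"y":0,"z":0,"turn":0},{"x":0,"y":0,"z":0,"turn":0}]' 0
python3 - <<'E'
from h import *
p,M=tool();print(p,np.arctan2(M[1,1],M[0,1])-np.pi/2)
E
python3 -m crank '[{"x":0,"y":0,"z":-2,"turn":0},{"x":0,"y":0,"z":-2.5,"turn":0},{"x":0,"y":0,"z":0,"turn":0},{"x":0,"y":0,"z":0,"turn":0}]'
python3 - <<'E'
from tipcheck import *
g=PINS[1]-.083*xf-.0018*yf;print(g)
plan([*(g-[.03,.12]),.0495],YAW+np.pi/2)
E
```

```text
time: 14.65
tool_pos: [0.5628, -0.2235, 0.0078]
tool_rot: [0.001, -0.187, 0.982, -0.001]
contact_force: [-0.6, 0.1, 1.4]
gripper_width: 0.448
grasp_force: 0.0
time: 15.15
tool_pos: [0.5635, -0.2242, 0.0086]
tool_rot: [0.001, -0.186, 0.982, -0.001]
contact_force: [-2.3, 1.4, 6.9]
gripper_width: 0.166
grasp_force: 60.1
[ 0.56352402 -0.22419315  0.00864187] 0.37509541527870716
time: 15.55
tool_pos: [0.5625, -0.2237, 0.052]
tool_rot: [0.001, -0.186, 0.982, -0.0]
contact_force: [-0.9, 0.9, -0.2]
gripper_width: 0.168
grasp_force: 59.3
[0.4410253 0.1214271]
tilt [ 1.2e-03 -7.0e-04 -1.0e+00] yang 1.946 p [ 0.5625 -0.2237  0.052 ] dw -0.522
{"x":0.83,"y":3.79,"z":0.03,"turn":0.075},
{"x":1.11,"y":3.71,"z":0.03,"turn":0.075},
{"x":1.39,"y":3.62,"z":0.03,"turn":0.075},
{"x":1.65,"y":3.51,"z":0.03,"turn":0.075},
{"x":1.91,"y":3.37,"z":0.03,"turn":0.075},
{"x":2.16,"y":3.22,"z":0.03,"turn":0.075},
{"x":2.39,"y":3.05,"z":0.03,"turn":0.075}
```

```bash
python3 - <<'E'
from tipcheck import *
g=PINS[1]-.085*xf-.0018*yf
plan([*g,.1118],YAW+np.pi/2,n=9)
E
```

```text
tilt [ 1.2e-03 -7.0e-04 -1.0e+00] yang 1.946 p [ 0.5625 -0.2237  0.052 ] dw -0.522
{"x":-0.13,"y":4.07,"z":-0.67,"turn":0.058},
{"x":0.11,"y":4.07,"z":-0.67,"turn":0.058},
{"x":0.34,"y":4.06,"z":-0.67,"turn":0.058},
{"x":0.58,"y":4.03,"z":-0.67,"turn":0.058},
{"x":0.81,"y":3.99,"z":-0.67,"turn":0.058},
{"x":1.04,"y":3.94,"z":-0.67,"turn":0.058},
{"x":1.27,"y":3.87,"z":-0.67,"turn":0.058},
{"x":1.49,"y":3.79,"z":-0.67,"turn":0.058},
{"x":1.70,"y":3.70,"z":-0.67,"turn":0.058}
```

```bash
python3 -m crank '[{"x":-0.1,"y":4.1,"z":-1.2,"turn":0.058},{"x":0.1,"y":4.1,"z":-1.2,"turn":0.058},{"x":0.3,"y":4.1,"z":-1.2,"turn":0.058},{"x":0.6,"y":4.0,"z":-1.2,"turn":0.058},{"x":0.8,"y":4.0,"z":-1.2,"turn":0.058}]'
python3 -m crank '[{"x":1.0,"y":3.9,"z":0,"turn":0.058},{"x":1.3,"y":3.9,"z":0,"turn":0.058},{"x":1.5,"y":3.8,"z":0,"turn":0.058},{"x":1.7,"y":3.7,"z":0,"turn":0.058},{"x":0,"y":0,"z":0,"turn":0}]'
python3 -m crank '[{"x":0,"y":0,"z":0,"turn":0},{"x":0,"y":0,"z":0,"turn":0}]'
python3 - <<'E'
from tipcheck import *
g=PINS[1]-.085*xf-.0018*yf
plan([*g,.0518],YAW+np.pi/2,n=1)
E
```

```text
time: 16.05
tool_pos: [0.4915, -0.0295, 0.11]
tool_rot: [-0.001, -0.041, 0.999, 0.0]
contact_force: [1.6, -0.1, 0.1]
gripper_width: 0.164
grasp_force: 59.3
time: 16.55
tool_pos: [0.4358, 0.1255, 0.1095]
tool_rot: [-0.002, 0.071, 0.997, 0.0]
contact_force: [0.2, -0.3, -1.5]
gripper_width: 0.169
grasp_force: 59.3
time: 16.75
tool_pos: [0.4384, 0.1217, 0.1107]
tool_rot: [-0.001, 0.074, 0.997, -0.0]
contact_force: [0.4, -0.2, 0.5]
gripper_width: 0.169
grasp_force: 59.3
tilt [-1.3e-03 -6.0e-04 -1.0e+00] yang 1.424 p [0.4384 0.1217 0.1107] dw 0.001
{"x":-0.07,"y":0.02,"z":5.89,"turn":-0.001}
```

```bash
python3 -m crank '[{"x":0,"y":0,"z":3,"turn":0},{"x":0,"y":0,"z":2.9,"turn":0},{"x":0,"y":0,"z":0,"turn":0},{"x":0,"y":0,"z":0,"turn":0},{"x":0,"y":0,"z":0,"turn":0}]'
python3 - <<'E'
from tipcheck import *
p,M=tool();print(p,(p[:2]-PINS[1])@xf,(p[:2]-PINS[1])@yf)
t,_=grab('top');s,_=grab('scene');lateral(t,1,(-.036,-.012))
p,M=tool();print(p)
cv2.imwrite('pics/pre2.png',np.hstack([cv2.resize(t[210:310,180:280],(400,400),interpolation=2),cv2.resize(s[210:290,340:420],(400,400),interpolation=2)])[...,::-1])
E
```

```text
time: 17.25
tool_pos: [0.44, 0.122, 0.0541]
tool_rot: [0.001, 0.074, 0.997, 0.0]
contact_force: [0.9, -0.6, 0.5]
gripper_width: 0.171
grasp_force: 59.3
[0.44003766 0.12196767 0.05408898] -0.08405593141528378 -0.0014092856887525443tipcheck.py:24: RuntimeWarning: Mean of empty slice.
  print('pin',pc.round(2),'rows',ok.sum(),'mean lat mm',(c[ok].mean()*1e3).round(2),(c*1e3*ok).round(1),'along',a[ok][[0,-1]].round(3))
  ret = ret.dtype.type(ret / rcount)
Traceback (most recent call last):
  File "tipcheck.py", line 24, in lateral
    print('pin',pc.round(2),'rows',ok.sum(),'mean lat mm',(c[ok].mean()*1e3).round(2),(c*1e3*ok).round(1),'along',a[ok][[0,-1]].round(3))
                                                                                                                  ~~~~~^^^^^^^^
IndexError: index 0 is out of bounds for axis 0 with size 0
```

```bash
python3 - <<'E'
from tipcheck import *
z=[]
t,_=grab('top');z.append(tool()[0]);s,_=grab('scene');z.append(tool()[0]);print(np.round(z,4))
cv2.imwrite('pics/pre2.png',np.hstack([cv2.resize(t[210:310,180:280],(400,400),interpolation=2),cv2.resize(s[210:290,340:420],(400,400),interpolation=2)])[...,::-1])
np.savez('f4.npz',t=t,s=s)
E
```

```text
[[0.4399 0.1224 0.0542]
 [0.4397 0.1224 0.0539]]
```

View pics/pre2.png

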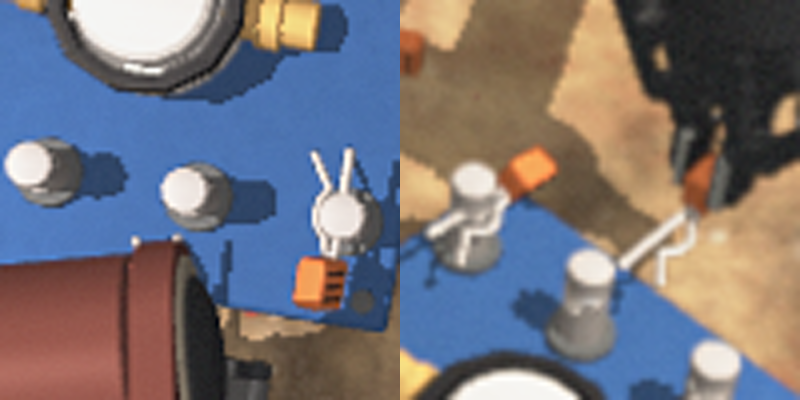

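```bash
python3 - <<'E'
from tipcheck import *
f=np.load('f4.npz');t=f['t'];s=f['s']
print(t[264:276,218:232].min(2))
pt=pinc(t,'top',1);ps=pinc(s,'scene',1);P,e=tri(pt,ps);print(pt,ps,P,e)
print(s[256:270,378:400].min(2))
# where would an aligned tip (along -.02, lat 0, z .046) be?
for lat in(-.002,0,.002):
    W=PINS[1]+0;Pt=onz('top',pt,.064)[0,:2];Ps=onz('scene',ps,.064)[0,:2]
    print(lat,proj('top',[[*(Pt-.02*xf+lat*yf),.046]]),proj('scene',[[*(Ps-.02*xf+lat*yf),.046],[*(Ps-.02*xf+lat*yf),.049]]).round(1).tolist())
E
```

```text
[[ 78  80  77  74  97 132 130 138 130 126 116 101 105 121]
 [ 80  78  76  79  78  98 134 136 132 128 128 127 131 128]
 [ 77  77  80  77  77  78  92 114 133 135 134 137 138 130]
 [ 80  77  78  77  76  73  73  79  81  92  95 101  86  77]
 [ 79  78  79  78  73 112 135  96  75  77  79  80  79  77]
 [ 76  78  79  74  54 193 172 122  78  76  79  80  80  77]
 [ 66  62  66  61  54  87  76  63  53  73  77  78  77  78]
 [ 46  43  43  45  43  37  26  29  48  49  75  80  78  80]
 [ 48  49  51  51  54  40  32  25  30  47  72  82  75  79]
 [ 54  57  56  55  56  45  28  41  33  49  47  75  80  79]
 [ 57  57  57  55  56  40  39  73  70  68  52  48  73  78]
 [ 57  60  58  61  56  34  50  79  73  66  58  44  74  79]]
[225.33 257.27] [377.96226415 262.96226415] [0.52214169 0.11073513 0.06136277] 0.0004622444099599035
[[ 84  71  73  75  71  80  78  81  80  78  82 103 144 195 221 183 126 123
  117 155 200 152]
 [115  95  95  90  76  80  79  81  81  83 114 165 207 220 177 107  94 121
  130 171 210 155]
 [139 130 122 114  90  75  80  78  86 118 180 223 210 165 102  87 104 143
  169 198 203 141]
 [144 150 1
[... 516 characters left out ...]
133 134 135
  131 130 130 130]
 [225 227 229 220 177  83  63  64  66 108 112 118 124 177 217 131 129 134
  132 134 135 129]
 [206 213 200 177 129  64  58  59  65  78 114 132 125 170 212 137 129 132
  133 139 140 138]
 [134 139 141 136 104  58  68  78  76  76  78 100 131 130 145 129 137 139
  143 142 140 136]
 [126 133 137 130  85  52  65  78  79  76  74  81 102 145 134 133 140 141
  145 143 141 137]
 [153 155 150 142  77  51  64  81  78  80  77  75  78  95 129 142 136 141
  142 143 141 140]]
-0.002 [[225.84497189 268.54040527]] [[382.2, 263.0], [382.3, 262.2]]
0 [[224.80243778 268.36765724]] [[382.8, 263.5], [383.0, 262.6]]
0.002 [[223.76003332 268.19491249]] [[383.5, 264.0], [383.6, 263.1]]
```

The tip shows at (176,238) left and (622,262) right. It is about 1.7 mm to +y and about 2.4 mm high, so I'll correct that and enter.

```bash
python3 -m crank '[{"x":0,"y":-0.1,"z":0.24,"turn":0},{"x":0,"y":0,"z":0,"turn":0},{"x":0,"y":0,"z":0,"turn":0},{"x":-0.5,"y":0,"z":0,"turn":0},{"x":-0.4,"y":0,"z":0,"turn":0}]'
python3 -m crank '[{"x":-0.3,"y":0,"z":0,"turn":0},{"x":-0.2,"y":0,"z":0,"turn":0},{"x":-0.2,"y":0,"z":0,"turn":0},{"x":0,"y":0,"z":0,"turn":0},{"x":0,"y":0,"z":0,"turn":0}]'
python3 - <<'E'
from tipcheck import *
p,M=tool();print(p,(p[:2]-PINS[1])@xf,(p[:2]-PINS[1])@yf)
E
```

```text
time: 17.95
tool_pos: [0.4478, 0.1201, 0.0502]
tool_rot: [0.0, 0.073, 0.997, 0.0]
contact_force: [0.2, -0.1, -0.4]
gripper_width: 0.168
grasp_force: 59.3
time: 18.45
tool_pos: [0.4549, 0.119, 0.0504]
tool_rot: [0.001, 0.073, 0.997, 0.0]
contact_force: [0.5, -0.9, 0.7]
gripper_width: 0.167
grasp_force: 59.5
[0.45485547 0.11904782 0.05040202] -0.06897069399570685 -0.0021363143321278307
```

```bash
python3 -m crank '[{"x":0,"y":0,"z":-0.12,"turn":0},{"x":0,"y":0,"z":0,"turn":0},{"x":-0.5,"y":0,"z":0,"turn":0},{"x":-0.4,"y":0,"z":0,"turn":0},{"x":0,"y":0,"z":0,"turn":0}]'
python3 -m crank '[{"x":-0.4,"y":0,"z":0,"turn":0},{"x":-0.3,"y":0,"z":0,"turn":0},{"x":0,"y":0,"z":0,"turn":0},{"x":0,"y":0,"z":0,"turn":0}]'
python3 - <<'E'
from tipcheck import *
p,M=tool();print(p,(p[:2]-PINS[1])@xf,(p[:2]-PINS[1])@yf)
s,_=grab('scene')
cv2.imwrite('pics/ins3.png',cv2.resize(s[210:290,340:420],(480,480),interpolation=2)[...,::-1])
E
```

```text
time: 18.95
tool_pos: [0.4637, 0.1177, 0.0514]
tool_rot: [0.0, 0.073, 0.997, -0.0]
contact_force: [-0.7, -0.4, -1.2]
gripper_width: 0.165
grasp_force: 59.4
time: 19.35
tool_pos: [0.4701, 0.1167, 0.0513]
tool_rot: [-0.0, 0.073, 0.997, -0.0]
contact_force: [0.5, 0.3, -0.2]
gripper_width: 0.171
grasp_force: 59.3
[0.47013944 0.11670655 0.05125743] -0.053508681560947666 -0.002222948910704567
```

View pics/ins3.png

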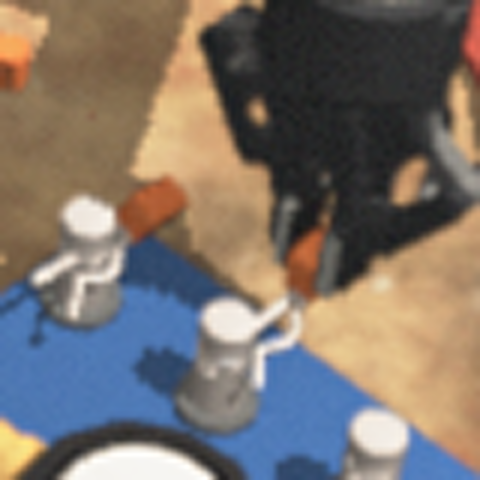

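The leg runs into the pin at (255,320), the bow's mouth is at (258,365) beside it, and there is no force. I'll push it home (21 mm more).

```bash
python3 -m crank '[{"x":-0.5,"y":0,"z":0,"turn":0},{"x":-0.5,"y":0,"z":0,"turn":0},{"x":-0.2,"y":0,"z":0,"turn":0},{"x":0,"y":0,"z":0,"turn":0}]'
python3 -m crank '[{"x":-0.4,"y":0,"z":0,"turn":0},{"x":-0.3,"y":0,"z":0,"turn":0},{"x":0,"y":0,"z":0,"turn":0},{"x":0,"y":0,"z":0,"turn":0}]'
python3 -m crank '[{"x":-0.25,"y":0,"z":0,"turn":0},{"x":0,"y":0,"z":0,"turn":0},{"x":0,"y":0,"z":0,"turn":0}]'
python3 - <<'E'
from tipcheck import *
p,M=tool();print(p,M[:,2].round(4),(p[:2]-PINS[1])@xf,(p[:2]-PINS[1])@yf)
E
```

```text
time: 19.8
tool_pos: [0.4833, 0.1155, 0.0518]
tool_rot: [0.001, 0.073, 0.997, 0.001]
contact_force: [2.7, 4.7, -0.8]
gripper_width: 0.171
grasp_force: 59.3
time: 20.2
tool_pos: [0.49, 0.1136, 0.0516]
tool_rot: [0.001, 0.073, 0.997, -0.0]
contact_force: [6.2, 2.4, -1.6]
gripper_width: 0.166
grasp_force: 59.1
time: 20.5
tool_pos: [0.4911, 0.1132, 0.0512]
tool_rot: [-0.0, 0.073, 0.997, -0.0]
contact_force: [1.4, -0.4, -0.7]
gripper_width: 0.172
grasp_force: 59.3
[0.49112063 0.11321287 0.05117908] [-7.e-04 -8.e-04 -1.e+00] -0.032242287024864036 -0.002618573101530195
```

```bash
python3 -m crank '[{"x":-0.15,"y":0,"z":0,"turn":0},{"x":0,"y":0,"z":0,"turn":0},{"x":0,"y":0,"z":0,"turn":0}]'
python3 -m crank '[{"x":-0.05,"y":0,"z":0,"turn":0},{"x":0,"y":0,"z":0,"turn":0},{"x":0,"y":0,"z":0,"turn":0}]'
python3 -m crank '[{"x":0,"y":0,"z":0,"turn":0},{"x":0,"y":0,"z":0,"turn":0},{"x":0,"y":0,"z":-2,"turn":0},{"x":0,"y":0,"z":-4,"turn":0},{"x":0,"y":0,"z":-4,"turn":0}]' 40
python3 -m crank '[{"x":4.5,"y":0,"z":0,"turn":0},{"x":4.5,"y":0,"z":0,"turn":0},{"x":2.5,"y":0,"z":0,"turn":0},{"x":0,"y":0,"z":0,"turn":0}]'
python3 - <<'E'
from clips import *
t,s=clips();np.savez('f5.npz',t=t,s=s)
plan([.4232,-.1025,.08],-.448+np.pi/2)
E
```

```text
time: 20.8
tool_pos: [0.4924, 0.1133, 0.051]
tool_rot: [-0.001, 0.073, 0.997, -0.0]
contact_force: [-0.6, 1.4, -0.7]
gripper_width: 0.171
grasp_force: 59.3
time: 21.1
tool_pos: [0.4928, 0.1134, 0.051]
tool_rot: [-0.001, 0.073, 0.997, -0.0]
contact_force: [-1.5, 1.1, -0.7]
gripper_width: 0.171
grasp_force: 59.3
time: 21.6
tool_pos: [0.493, 0.1131, 0.152]
tool_rot: [-0.001, 0.073, 0.997, -0.0]
contact_force: [0.2, 0.5, -0.2]
gripper_width: 0.402
grasp_force: 0.0
time: 22.0
tool_pos: [0.3779, 0.1305, 0.1513]
tool_rot: [0.001, 0.073, 0.997, 0.0]
contact_force: [0.2, -0.1, 0.1]
gripper_width: 0.4
grasp_force: 0.0
grip [0.6354 0.1954 0.03  ] 0.0003
[0.63538673 0.19539823] 802 96 leg ang -1.957 maxlen 0.0747
grip [0.4904 0.1223 0.0483] 0.0004
[0.49040514 0.12226578] 223 80 leg ang -0.219 maxlen 0.0653
grip [0.4805 0.0485 0.0495] 0.0002
[0.48046645 0.04845339] 235 81 leg ang -0.218 maxlen 0.0651
grip [ 0.4176 -0.0715  0.0115] 0.0
[ 0.41759525 -0.07146506] 101 49 leg ang -1.154 maxlen 0.0637
{'top': [[0.639, 0.199], [0.62, 0.203], [0.608, 0.071], [0.492, 0.128], [0.482, 0.052], [0.418, -0.071]], 'scene': [[0.417, -0.072], [0.449, 0.031], [0.46, 0.109], [0.603, 0.061], [0.623, 0.19]]}
tilt [ 2.6e-03  1.0e-04 -1.0e+00] yang 1.424 p [0.3802 0.1302 0.152 ] dw -0.302
{"x":-1.27,"y":-3.73,"z":1.20,"turn":0.050},
{"x":-1.46,"y":-3.66,"z":1.20,"turn":0.050},
{"x":-1.64,"y":-3.59,"z":1.20,"turn":0.050},
{"x":-1.82,"y":-3.50,"z":1.20,"turn":0.050},
{"x":-1.99,"y":-3.40,"z":1.20,"turn":0.050},
{"x":-2.16,"y":-3.30,"z":1.20,"turn":0.050}
```

Clip 3 has been knocked: its grip is now at (0.4176, -0.0715), leg at about -1.15 rad. I'll check this in a crop.

```bash
python3 - <<'E'
from h import *
t=np.load('f5.npz')['t'];cv2.imwrite('pics/c3.png',cv2.resize(t[230:350,200:400],(800,480),interpolation=2)[...,::-1])
plan([.4176,-.0715,.08],-1.154+np.pi/2)
E
```

```text
tilt [ 2.6e-03  1.0e-04 -1.0e+00] yang 1.424 p [0.3802 0.1302 0.152 ] dw -1.008
{"x":-0.83,"y":-2.43,"z":0.90,"turn":0.126},
{"x":-1.13,"y":-2.30,"z":0.90,"turn":0.126},
{"x":-1.41,"y":-2.14,"z":0.90,"turn":0.126},
{"x":-1.66,"y":-1.95,"z":0.90,"turn":0.126},
{"x":-1.90,"y":-1.72,"z":0.90,"turn":0.126},
{"x":-2.10,"y":-1.47,"z":0.90,"turn":0.126},
{"x":-2.27,"y":-1.20,"z":0.90,"turn":0.126},
{"x":-2.40,"y":-0.90,"z":0.91,"turn":0.126}
```

View pics/c3.png

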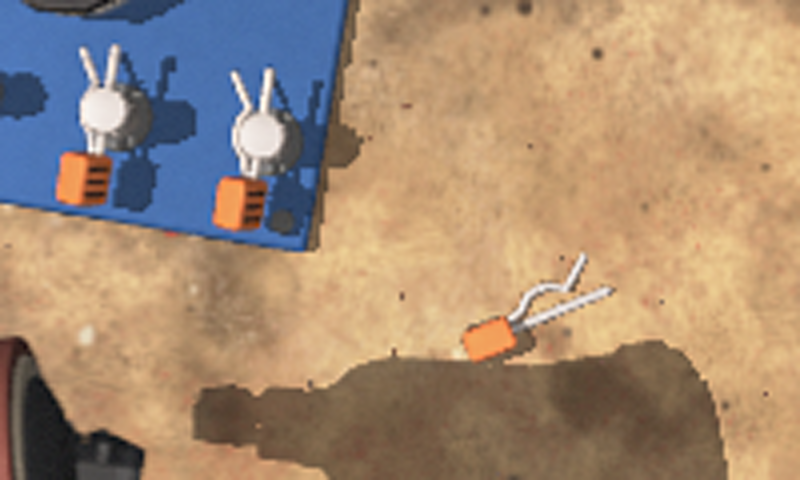

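The crop shows two clips home at (105,110) and (262,135). Clip 3 lies at (490,340), with its leg to (610,290) and its bow on the left side, matching the numbers.

```bash
python3 -m crank '[{"x":-0.8,"y":-2.4,"z":0.9,"turn":0.126},{"x":-1.1,"y":-2.3,"z":0.9,"turn":0.126},{"x":-1.4,"y":-2.1,"z":0.9,"turn":0.126},{"x":-1.7,"y":-2.0,"z":0.9,"turn":0.126},{"x":-1.9,"y":-1.7,"z":0.9,"turn":0.126}]' 45
python3 -m crank '[{"x":-2.1,"y":-1.5,"z":0.9,"turn":0.126},{"x":-2.3,"y":-1.2,"z":0.9,"turn":0.126},{"x":-2.4,"y":-0.9,"z":0.9,"turn":0.126},{"x":0,"y":0,"z":0,"turn":0},{"x":0,"y":0,"z":0,"turn":0}]'
python3 -m crank '[{"x":0,"y":0,"z":0,"turn":0}]'
python3 - <<'E'
from clips import *
clips()
plan([.4176,-.0715,.0075],-1.154+np.pi/2,n=1)
E
```

```text
time: 22.6
tool_pos: [0.4041, 0.0027, 0.1064]
tool_rot: [0.001, 0.381, 0.924, 0.0]
contact_force: [0.2, -0.3, 0.4]
gripper_width: 0.452
grasp_force: 0.0
time: 23.1
tool_pos: [0.4171, -0.0724, 0.0792]
tool_rot: [-0.0, 0.546, 0.838, 0.0]
contact_force: [0.1, 0.2, -0.3]
gripper_width: 0.452
grasp_force: 0.0
time: 23.2
tool_pos: [0.4171, -0.0715, 0.0796]
tool_rot: [0.0, 0.545, 0.838, 0.0]
contact_force: [-0.3, 0.7, 0.0]
gripper_width: 0.451
grasp_force: 0.0
grip [0.6356 0.1952 0.0297] 0.0002
[0.63556803 0.19524107] 807 101 leg ang -1.87 maxlen 0.0744
grip [0.4904 0.122  0.0481] 0.0003
[0.49040164 0.12198042] 227 83 leg ang -0.21 maxlen 0.0653
grip [0.4804 0.0483 0.0492] 0.0002
[0.48042144 0.04832934] 267 79 leg ang -0.219 maxlen 0.0652
{'top': [[0.639, 0.199], [0.619, 0.202], [0.609, 0.072], [0.492, 0.127], [0.482, 0.051]], 'scene': [[0.419, -0.071], [0.449, 0.031], [0.461, 0.109], [0.605, 0.061], [0.624, 0.19]]}
tilt [ 7.e-04 -2.e-04 -1.e+00] yang 0.418 p [ 0.417  -0.0712  0.0797] dw -0.001
{"x":-0.05,"y":0.04,"z":7.22,"turn":0.001}
```

```bash
python3 -m crank '[{"x":0,"y":0,"z":3.5,"turn":0},{"x":0,"y":0,"z":2.5,"turn":0},{"x":0,"y":0,"z":1.2,"turn":0},{"x":0,"y":0,"z":0,"turn":0},{"x":0,"y":0,"z":0,"turn":0}]'
python3 -m crank '[{"x":0,"y":0,"z":0,"turn":0},{"x":0,"y":0,"z":0,"turn":0},{"x":0,"y":0,"z":0,"turn":0},{"x":0,"y":0,"z":0,"turn":0},{"x":0,"y":0,"z":0,"turn":0}]' 0
python3 - <<'E'
from h import *
p,M=tool();print(p,np.arctan2(M[1,1],M[0,1])-np.pi/2)
E
python3 -m crank '[{"x":0,"y":0,"z":-3.5,"turn":0},{"x":0,"y":0,"z":-3.5,"turn":0},{"x":0,"y":0,"z":-3.5,"turn":0},{"x":0,"y":0,"z":0,"turn":0},{"x":0,"y":0,"z":0,"turn":0}]'
python3 - <<'E'
from tipcheck import *
g=PINS[2]-.085*xf-.0022*yf
plan([*g,tool()[0][2]],YAW+np.pi/2,n=9)
E
```

```text
time: 23.8
tool_pos: [0.4173, -0.0716, 0.0082]
tool_rot: [0.001, 0.546, 0.838, 0.0]
contact_force: [0.2, 0.1, 0.6]
gripper_width: 0.45
grasp_force: 0.0
time: 24.3
tool_pos: [0.418, -0.0721, 0.009]
tool_rot: [0.001, 0.546, 0.838, 0.0]
contact_force: [-0.1, 1.5, 6.2]
gripper_width: 0.169
grasp_force: 59.7
[ 0.418      -0.07206324  0.00901941] -1.1548996010185224
time: 24.8
tool_pos: [0.4172, -0.0719, 0.1133]
tool_rot: [0.001, 0.546, 0.838, 0.0]
contact_force: [-0.7, -0.4, -1.2]
gripper_width: 0.167
grasp_force: 58.9
tilt [ 2.5e-03 -9.0e-04 -1.0e+00] yang 0.416 p [ 0.4172 -0.0719  0.1133] dw 1.008
{"x":2.56,"y":1.52,"z":-0.00,"turn":-0.112},
{"x":2.38,"y":1.80,"z":-0.00,"turn":-0.112},
{"x":2.16,"y":2.06,"z":-0.00,"turn":-0.112},
{"x":1.92,"y":2.28,"z":0.00,"turn":-0.112},
{"x":1.65,"y":2.48,"z":0.00,"turn":-0.112},
{"x":1.36,"y":2.65,"z":0.00,"turn":-0.112},
{"x":1.05,"y":2.79,"z":0.00,"turn":-0.112},
{"x":0.74,"y":2.89,"z":0.00,"turn":-0.112},
{"x":0.41,"y":2.95,"z":0.00,"turn":-0.112}
```

```bash
python3 -m crank '[{"x":2.6,"y":1.5,"z":0,"turn":-0.112},{"x":2.4,"y":1.8,"z":0,"turn":-0.112},{"x":2.2,"y":2.1,"z":0,"turn":-0.112},{"x":1.9,"y":2.3,"z":0,"turn":-0.112},{"x":1.6,"y":2.5,"z":0,"turn":-0.112}]'
python3 -m crank '[{"x":1.4,"y":2.6,"z":0,"turn":-0.112},{"x":1.0,"y":2.8,"z":0,"turn":-0.112},{"x":0.7,"y":2.9,"z":0,"turn":-0.112},{"x":0.4,"y":3.0,"z":0,"turn":-0.112},{"x":0,"y":0,"z":0,"turn":0}]'
python3 -m crank '[{"x":0,"y":0,"z":0,"turn":0},{"x":0,"y":0,"z":0,"turn":0}]'
python3 - <<'E'
from tipcheck import *
g=PINS[2]-.085*xf-.0022*yf
plan([*g,.052],YAW+np.pi/2,n=1)
E
```

```text
time: 25.3
tool_pos: [0.4333, 0.0783, 0.11]
tool_rot: [-0.002, 0.291, 0.957, -0.001]
contact_force: [-0.7, 0.1, 0.4]
gripper_width: 0.168
grasp_force: 59.0
time: 25.8
tool_pos: [0.4485, 0.1977, 0.1102]
tool_rot: [-0.002, 0.071, 0.997, -0.0]
contact_force: [0.0, -1.0, -0.8]
gripper_width: 0.172
grasp_force: 59.0
time: 26.0
tool_pos: [0.4489, 0.1947, 0.1109]
tool_rot: [-0.001, 0.074, 0.997, -0.001]
contact_force: [-0.4, -0.5, -0.3]
gripper_width: 0.166
grasp_force: 59.0
tilt [-0.0024 -0.001  -1.    ] yang 1.423 p [0.4489 0.1947 0.1109] dw 0.002
{"x":-0.09,"y":-0.01,"z":5.89,"turn":-0.002}
```

```bash
python3 -m crank '[{"x":0,"y":0,"z":3,"turn":0},{"x":0,"y":0,"z":3.1,"turn":0},{"x":0,"y":0,"z":0,"turn":0},{"x":0,"y":0,"z":0,"turn":0},{"x":0,"y":0,"z":0,"turn":0}]'
python3 - <<'E'
from tipcheck import *
p,M=tool();print(p,(p[:2]-PINS[2])@xf,(p[:2]-PINS[2])@yf)
t,_=grab('top');s,_=grab('scene')
np.savez('f6.npz',t=t,s=s)
pt=pinc(t,'top',2);ps=pinc(s,'scene',2);print(pt,ps)
Pt=onz('top',pt,.064)[0,:2];Ps=onz('scene',ps,.064)[0,:2]
for lat in(-.002,0,.002): print(lat,proj('top',[[*(Pt-.02*xf+lat*yf),.046]]),proj('scene',[[*(Ps-.02*xf+lat*yf),.046],[*(Ps-.02*xf+lat*yf),.049]]).round(1).tolist())
print(t[257:272,178:194].min(2))
print(s[274:288,403:420].min(2))
E
```

```text
time: 26.5
tool_pos: [0.451, 0.1954, 0.053]
tool_rot: [0.001, 0.074, 0.997, 0.0]
contact_force: [0.2, 0.1, -0.6]
gripper_width: 0.163
grasp_force: 59.0
[0.4510273  0.19542454 0.05302142] -0.0837225251692803 -0.000999390855241214
[186.36082474 250.59793814] NoneTraceback (most recent call last):
  File "<stdin>", line 6, in <module>
  File "h.py", line 15, in onz
    o,d=rays(n,px);return o+d*((z-o[2])/d[:,2])[:,None]
        ~~~~^^^^^^
  File "h.py", line 11, in rays
    u=cv2.undistortPoints(px[:,None],K,np.array([k1,0,0,0.]))[:,0]
      ~~~~~~~~~~~~~~~~~~~^^^^^^^^^^^^^^^^^^^^^^^^^^^^^^^^^^^^
cv2.error: OpenCV(4.12.0) /io/opencv/modules/calib3d/src/undistort.dispatch.cpp:538: error: (-215:Assertion failed) npoints >= 0 && src.isContinuous() && (depth == CV_32F || depth == CV_64F) in function 'undistortPoints'
```

```bash
python3 - <<'E'
from tipcheck import *
f=np.load('f6.npz');t=f['t'];s=f['s']
pt=pinc(t,'top',2);ps=np.array([403,281.5])
Pt=onz('top',pt,.064)[0,:2];Ps=onz('scene',ps,.064)[0,:2]
for lat in(-.002,0,.002): print(lat,proj('top',[[*(Pt-.02*xf+lat*yf),.046]]),proj('scene',[[*(Ps-.02*xf+lat*yf),.046],[*(Ps-.02*xf+lat*yf),.049]]).round(1).tolist())
print(t[257:268,178:194].min(2))
print(s[274:288,403:420].min(2))
E
```

```text
-0.002 [[187.41160279 261.93976742]] [[406.8, 281.1], [407.0, 280.3]]
0 [[186.37473078 261.76729702]] [[407.5, 281.6], [407.7, 280.8]]
0.002 [[185.33803478 261.59483765]] [[408.2, 282.2], [408.4, 281.3]]
[[ 83  82  83  85  81  83  98 127 129 130 183 190 166 140  86  84]
 [ 85  82  83  82  81  82  81 111 127 136 145 140 129 122 109 118]
 [ 82  82  83  85  81  81  83  75 113 134 139 134 132 132 134 134]
 [ 81  82  83  82  83  84  79  80  76  85 113 124 134 138 138 135]
 [ 83  83  81  83  84  80  78 104 111  80  81  89  87  76  75  71]
 [ 81  85  81  83  83  78 102 205 205 130  69  83  80  80  80  77]
 [ 80  84  82  83  82  77 139 224 211 118  64  67  85  84  81  83]
 [ 62  82  83  81  83  76 137 201 178  96  66  48  68  83  81  80]
 [100  78  83  82  82  73 193 223 156  82  81  65  69  80  83  82]
 [155  68  79  83  79  81 215 231 149  77  82  67  45  70  80  82]
 [235 103  76  79  78  90 168 181 141  75  84  69  42  69  84  83]]
[[115  92  97  83  77  76  74  72  73  71  75 111 177 226 222 175 118]
 [119 111 121  85  77  77  76  72  70  79 117 180 223 223 170  99  92]
 [130 127 124  97  82  78  76  75  82 122 186 224 213 177 108  83  98]
 [141 142 127 108  80  77  74  89 130 192 217 188 137 106 104 113 145]
 [189 179 150  96  72  77  99 144 198 222 187 127 116 152 172 187 218]
 [226 225 205 155 106 118 165 210 225 180 128 118 155 206 229 227 226]
 [227 228 227 219 174 178 224 223 177 126 119 120 148 186 175 121 114]
 [227 228 228 228 219 203 211 175 125 119 113 111 138 187 167 107  96]
 [229 230 230 230 217 183 176 140 121 118 112 107 139 186 167 112  98]
 [229 231 231 230 207 117  89  79 114 116 114 106 139 188 168 109 101]
 [224 227 227 215 175  84  61  68  78 101 130 119 140 187 166 110 103]
 [193 196 186 168 137  81  78  83  79  77  96 122 151 176 153 105 104]
 [131 138 138 132 101  73  80  84  81  83  81  87 111 151 128  98 100]
 [126 134 136 126  91  79  81  83  83  85  81  82  84 104 127 117 103]]
```

The tip sits about 1.7 mm to +y, as with clip 2, so I apply the same correction.

```bash
python3 -m crank '[{"x":0,"y":-0.12,"z":0.1,"turn":0},{"x":0,"y":0,"z":0,"turn":0},{"x":0,"y":0,"z":0,"turn":0},{"x":-0.5,"y":0,"z":0,"turn":0},{"x":-0.4,"y":0,"z":0,"turn":0}]'
python3 -m crank '[{"x":-0.3,"y":0,"z":0,"turn":0},{"x":-0.2,"y":0,"z":0,"turn":0},{"x":-0.2,"y":0,"z":0,"turn":0},{"x":0,"y":0,"z":0,"turn":0},{"x":0,"y":0,"z":0,"turn":0}]'
python3 - <<'E'
from tipcheck import *
p,M=tool();print(p,(p[:2]-PINS[2])@xf,(p[:2]-PINS[2])@yf)
E
```

```text
time: 27.1
tool_pos: [0.459, 0.1931, 0.0504]
tool_rot: [0.0, 0.073, 0.997, 0.0]
contact_force: [0.2, 1.3, -0.9]
gripper_width: 0.165
grasp_force: 59.0
time: 27.6
tool_pos: [0.4661, 0.192, 0.0506]
tool_rot: [0.001, 0.073, 0.997, 0.0]
contact_force: [0.4, -0.4, 0.1]
gripper_width: 0.168
grasp_force: 59.2
[0.46609192 0.19204442 0.05062981] -0.06832597031198001 -0.002145758468033999
```

```bash
python3 -m crank '[{"x":0,"y":0,"z":-0.13,"turn":0},{"x":0,"y":0,"z":0,"turn":0},{"x":-0.5,"y":0,"z":0,"turn":0},{"x":-0.4,"y":0,"z":0,"turn":0},{"x":0,"y":0,"z":0,"turn":0}]'
python3 -m crank '[{"x":-0.4,"y":0,"z":0,"turn":0},{"x":-0.3,"y":0,"z":0,"turn":0},{"x":0,"y":0,"z":0,"turn":0},{"x":0,"y":0,"z":0,"turn":0}]'
python3 - <<'E'
from tipcheck import *
p,M=tool();print(p,(p[:2]-PINS[2])@xf,(p[:2]-PINS[2])@yf)
s,_=grab('scene')
cv2.imwrite('pics/ins4.png',cv2.resize(s[230:310,360:440],(480,480),interpolation=2)[...,::-1])
E
```

```text
time: 28.1
tool_pos: [0.4749, 0.1906, 0.0516]
tool_rot: [0.0, 0.073, 0.997, -0.0]
contact_force: [-0.1, -0.7, -0.4]
gripper_width: 0.168
grasp_force: 59.1
time: 28.5
tool_pos: [0.4809, 0.19, 0.0513]
tool_rot: [-0.0, 0.073, 0.997, 0.0]
contact_force: [-1.5, 2.6, -0.7]
gripper_width: 0.166
grasp_force: 59.0
[0.4809473  0.1900225  0.05132225] -0.053334544566937626 -0.001978983938514682
```

View pics/ins4.png

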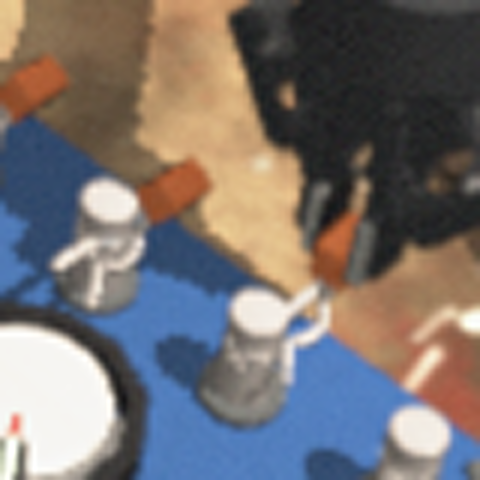

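The leg enters pin 2 at (290,310) and its bow's mouth is beside it at (288,370). I'll push home as before.

```bash
python3 -m crank '[{"x":-0.5,"y":0,"z":0,"turn":0},{"x":-0.5,"y":0,"z":0,"turn":0},{"x":-0.2,"y":0,"z":0,"turn":0},{"x":0,"y":0,"z":0,"turn":0}]'
python3 -m crank '[{"x":-0.4,"y":0,"z":0,"turn":0},{"x":-0.3,"y":0,"z":0,"turn":0},{"x":0,"y":0,"z":0,"turn":0},{"x":0,"y":0,"z":0,"turn":0}]'
python3 -m crank '[{"x":-0.3,"y":0,"z":0,"turn":0},{"x":0,"y":0,"z":0,"turn":0},{"x":0,"y":0,"z":0,"turn":0}]'
python3 - <<'E'
from tipcheck import *
p,M=tool();print(p,M[:,2].round(4),(p[:2]-PINS[2])@xf,(p[:2]-PINS[2])@yf)
E
```

```text
time: 28.95
tool_pos: [0.4949, 0.1883, 0.0524]
tool_rot: [0.002, 0.073, 0.997, 0.001]
contact_force: [3.7, 3.9, -2.5]
gripper_width: 0.168
grasp_force: 58.9
time: 29.35
tool_pos: [0.5008, 0.1865, 0.0519]
tool_rot: [0.001, 0.074, 0.997, -0.0]
contact_force: [2.5, 1.4, -0.8]
gripper_width: 0.165
grasp_force: 59.0
time: 29.65
tool_pos: [0.5022, 0.1864, 0.0511]
tool_rot: [-0.001, 0.073, 0.997, -0.0]
contact_force: [-2.2, 2.2, -0.5]
gripper_width: 0.17
grasp_force: 59.1
[0.50217152 0.18644257 0.05107755] [-2.e-03 -2.e-04 -1.e+00] -0.03181514503392819 -0.00242447772262904
```

```bash
python3 -m crank '[{"x":0,"y":0,"z":0,"turn":0},{"x":0,"y":0,"z":0,"turn":0},{"x":0,"y":0,"z":-2,"turn":0},{"x":0,"y":0,"z":-4,"turn":0},{"x":0,"y":0,"z":-4,"turn":0}]' 40
python3 -m crank '[{"x":4.5,"y":0,"z":0,"turn":0},{"x":4.5,"y":0,"z":0,"turn":0},{"x":2.5,"y":3,"z":-2,"turn":0},{"x":0,"y":4,"z":-2,"turn":0},{"x":0,"y":4,"z":0,"turn":0}]'
python3 -m crank '[{"x":0,"y":4,"z":0,"turn":0},{"x":0,"y":0,"z":0,"turn":0},{"x":0,"y":0,"z":0,"turn":0},{"x":0,"y":0,"z":0,"turn":0}]'
python3 - <<'E'
from clips import *
from collar import collar
from tipcheck import xf,yf
t,s=clips();collar(t,s)
for g,k in(((.4804,.0484),0),((.4904,.122),1)): print((np.array(g)-PINS[k])@xf)
cv2.imwrite('pics/final.png',np.vstack([cv2.resize(t[160:330,130:430],(600,340),interpolation=2),cv2.resize(s[210:340,300:530],(600,260),interpolation=2)])[...,::-1])
E
```

```text
time: 30.15
tool_pos: [0.5025, 0.1859, 0.152]
tool_rot: [-0.001, 0.073, 0.997, -0.001]
contact_force: [0.5, -0.4, 1.0]
gripper_width: 0.4
grasp_force: 0.0
time: 30.65
tool_pos: [0.4066, 0.314, 0.1957]
tool_rot: [0.004, 0.073, 0.997, 0.002]
contact_force: [0.3, -0.4, 1.9]
gripper_width: 0.394
grasp_force: 0.0
time: 31.05
tool_pos: [0.4112, 0.3509, 0.1914]
tool_rot: [0.0, 0.074, 0.997, -0.0]
contact_force: [0.9, -0.4, 0.5]
gripper_width: 0.397
grasp_force: 0.0
grip [0.6356 0.1957 0.0302] 0.0002
[0.63558917 0.19566766] 800 101 leg ang -1.881 maxlen 0.0749
grip [0.5017 0.1975 0.0488] 0.0003
[0.50166845 0.19746546] 271 84 leg ang -0.27 maxlen 0.0658
grip [0.4904 0.1222 0.0487] 0.0007
[0.49036354 0.12221327] 222 79 leg ang -0.215 maxlen 0.0653
grip [0.4803 0.0487 0.0498] 0.0003
[0.48033639 0.04870285] 232 79 leg ang -0.22 maxlen 0.0653
{'top': [[0.639, 0.2], [0.62, 0.203], [0.609, 0.071], [0.504, 0.205], [0.492, 0.128], [0.482, 0.052]], 'scene': [[0.449, 0.031], [0.46, 0.109], [0.472, 0.187], [0.604, 0.061], [0.624, 0.19]]}
top lug [201.  179.7] 37 r 0.0508 ang 0.462 dir 0.477
top lug [215.2 226.7] 12 r 0.0421 ang -2.985 dir -1.675
top red [210.6 197.1] 16 r 0.0194 ang 0.436 dir 0.480
scene lug [373.4 271.5] 22 r 0.0502 ang -2.962 dir 2.680
lug [0.5748 0.1275 0.0938] 0.0021 ang -2.982
-0.03347160248993251
-0.03423705314066914
```

View pics/final.png

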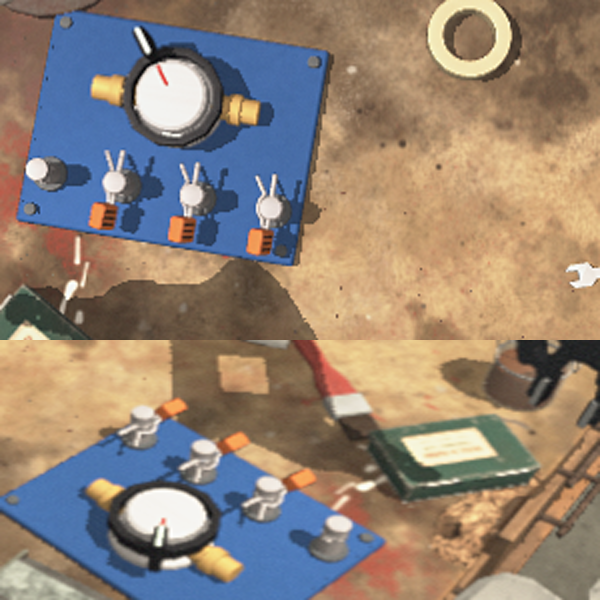

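All three clips are home on pins 0 to 2 and the white line runs on from the red mark. The tape and spanner are where they were, and the gripper is clear.

```bash
python3 -c "
from plant import manip
print(manip.job_done())"
```

```text
the job is handed in; nothing more can be done
None
```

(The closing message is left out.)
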